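# Hang the vial crimper on the balancer arm

### The arm

A 6-joint arm with a two-finger parallel gripper is mounted at the origin on the work surface. World frame = base frame: x ahead of the robot, y to its left, z up, the work surface at z = 0. Lengths are in m, angles in rad, forces in N, time in s.
With the tool pointing down it reaches from about 0.3 to 0.775 m from the base axis. Payload 14.6 kg.
Tool frame: the origin (TCP) lies at the very end of the fingers, on their centre line; the grasp point (between the pads) lies 19 mm behind it; x points along the fingers, z is the direction in which the jaws open and shut, and the axes are right-handed (so a half turn about x gives the same grasp; the last joint's range is limited). The gripper opens to 94 mm and grips with 3 to 60 N. Pads are 16 mm wide; open, the fingers measure 119 mm over their backs; the gripper's body (75 mm by 177 mm) begins 78 mm behind the grasp point.
Start: joints at [-1.222, 0.3, 1.521, -0, 1.321, -0.067], TCP at [0.222, -0.503, 0.205] pointing down, gripper open.
Joint ranges: [-3.03, 3.03], [-0.79, 2.21], [0.23, 2.52], [-1.04, 4.18], [0, 3.07], [-2.55, 2.55]. Speed limits (rad/s): [2.22, 2.22, 2.57, 3.14, 3.14, 3.14].

### API

Orientations are given as [roll, pitch, yaw] about the fixed x, y, z axes, in that order (R = Rz(yaw) Ry(pitch) Rx(roll)).
In Python, from station import ctrl gives the robot as it stands. The module is installed in compiled form; this text tells all that it offers.
- The arm moves only by the tool servo_tool, never from a script. Its argument "motion" is one flat list of numbers, 4 for each row, row after row: the shift along the tool's x, y, z in mm, then the turn about the tool's x in degrees. In form: [dx, dy, dz, roll, dx, dy, dz, roll, ...]. A call has 1 to 20 rows; each row is the pose to reach, as a shift and turn from the pose commanded when the call began, along the tool's axes at that moment; what a row does not reach only later rows make up. A row lasts 1/8 s, in which the tool goes at most 62.5 mm and 10.7 degrees, less where a joint would pass 70% of its speed; a pose out of reach is approached as far as the arm can. A call with a gripper value outside its range is refused whole. "gripper" is the opening, from 0 (shut) to 1 (fully open), set as the call begins (left out, the last holds). The fingers move at their own pace and stop on an object; "force" is the grip in N (left out, the last holds). Time passes only in rows, so rows that repeat a pose let the fingers close. It gives the time, the measured TCP pose, the force and the opening at its end, in the units of the state.
- ctrl.get_obs(): the state, without advancing time (a new reading comes with each control period).
- ctrl.camera(name): name is "scene" or "top" or "wrist"; returns a dict with "color" (400x640x3 uint8, red, green, blue), "z_map" (400x640 float32, m along the optical axis (not along the pixel's ray), 0 where there is no reading), "fx", "fy", "cx", "cy" (pixels), "rvec" (rotation vector, rad) and "tvec" (3), from world to camera coordinates, as OpenCV has them. Camera axes: x right, y down, z forward; pixel columns grow to the right and rows downward; lengths in m; the calibration is good to about 2 mm. A picture is of the moment at which its call begins.
- ctrl.hand_in(): hands the job in, once; it reports no verdict.
The state is a dict: "time_s": time; "qpos": joint angles; "joint_vel": joint speeds; "tau": joint torques, N m; "ee_pos": TCP position; "eef_rot": TCP orientation; "force": force on the tool from outside, world axes, zero at the start; "moment": the same for the moment, N m; "grip_width": finger opening in m.
Only numpy, scipy, OpenCV 4.12 (cv2) and the standard library are available. Lean on these libraries where they do the work, as an engineer would, in place of code of your own. Each camera call takes 0.05 s, during which the arm holds its last target.

### The job

Take the cordless vial crimper out of its charging stand and hang it by the steel bail on its top in the hook of the spring-balanced arm. Ease it down slowly: the arm sinks under the weight, so keep hold until the arm carries the whole crimper and has come to rest, then let go so that the arm hardly stirs, neither dropping nor springing up, and leave the crimper hanging still. Do not disturb the vial rack, the brown bottle or the flask.

Things in the scene. Friction and masses are not known exactly. Their poses are not given: they have to be found in the camera images.
- crimper: Cordless vial crimper, loose, upright, nose in the charger, 194 mm tall; 0.3 to 0.75 kg, different each time. Origin at its lowest point, z up along it. Steel nose 29 mm across, z 0 to 32 mm; blue and black housing 40 (x) by 36 mm (y), flat sides, z 32 to 135, standing on the charger's top; steel stem 12 mm across, z 135 to 154; above it the bail. Centre of mass about 69 mm up.
- housing_grip (a point): The place to hold the crimper: on its centre line, 105 mm above its origin and 30 mm below the top of the housing; fingers close along the crimper's y on the flat sides, 36 mm apart. Axes as the crimper's.
- bail_top (a point): Middle of the inside of the bail's top, 189 mm above the crimper's origin, 84 mm above housing_grip; it comes to rest in the hook. Bail: closed loop of 5 mm steel wire in the crimper's y-z plane, its opening facing along x, 31 mm wide, 32 mm high (z 157 to 189 mm), top flat for 16 mm with sloped shoulders. It may hang either way round. Axes as the crimper's.
- charger: White and grey charging stand, fixed, 90 by 90 mm, 50 mm high; a round well 34 mm across and 42 mm deep in its top takes the crimper's nose, 32 mm long. A grey ridge 62 mm high, 14 mm thick, stands at its back, centred 52 mm towards +x. Origin at the centre of its underside, z up; the crimper's yaw is within 3 degrees of its own.
- pillar: Fixed foot, 150 mm square, and upright pillar of the balancer arm, 0.41 m tall with its swivel head; origin at the centre of the foot's underside.
- swing (a joint): Swing of the arm about the pillar's vertical axis (rad, positive anticlockwise from above, -0.9 to 0.9); held by light friction (about 1 N sideways at the hook moves it). It starts between -0.12 and 0.08 and need not stay there.
- balancer (a joint): Sink of the arm (rad, 0 to 0.5): 0 is unloaded, against the upper stop; it grows as the arm sinks. Arm 0.34 m long: 0.1 rad lowers the hook 34 mm. It starts to sink at about 2 N, then 24 mm for each newton more; lightly damped, it bounces if the load is let go too high or too deep. A hung crimper settles according to its weight. Keep it below 0.18 rad/s (hook 6 cm/s).
- hook_seat (a point): Lowest point of the hook's saddle (top of the wire) where the bail rests; 0.33 m above the bench unloaded, it sinks almost straight down and stays upright. The hook is a J of yellow 6 mm wire in this frame's x-z plane: shank 16 mm to +x; tip 15 mm to -x, its top 13 mm above the seat. The mouth opens to -x, towards the robot: move the bail over the tip in +x, top 20 mm above the seat, then lower.
- hook: Grey end block of the arm, 30 mm square, with the hook under it; origin on its upper pivot, 105 mm above hook_seat, axes the same. Its underside is 47 mm above the seat and the arm's two white bars run from it to the pillar, so no gripper fits above the crimper there: hold it from the -x side, the tool tilted 40 to 50 degrees from vertical.
- vial_rack: Bystander: blue vial rack, 110 by 170 mm, 60 mm high with its capped vials; origin at the centre of its underside.
- reagent: Bystander: brown bottle with a blue cap, 68 mm across, 170 mm high; origin at the centre of its underside.
- flask: Bystander: conical glass flask with a red stopper, 84 mm across, 140 mm high; origin at the centre of its underside.
There are look-alikes about, which are no part of the job. Of the things like the crimper, leave any that is green or red; of the rest the smaller one is meant.

How it is judged:
On the way, in this order (a step that is already met when the one before it is completed fails the run):
1. the crimper is held, lifted clear of the charging stand (height (world z) of crimper above 0.056 m and contact force between the fingers and crimper above 1 N and contact force between crimper and charger below 0.05 N), for 0.1 s.
2. the bail is in the hook and the arm, sunk and at rest, carries the crimper while it is still held (x of bail_top in the frame of hook_seat between -0.012 and 0.012 m and y of bail_top in the frame of hook_seat between -0.016 and 0.016 m and contact force between crimper and hook above 2 N and value of joint balancer above 0.02 rad and velocity of joint balancer between -0.06 and 0.06 rad/s and contact force between the fingers and crimper above 0.5 N), for 0.2 s.
At the end, for the whole second after the job is handed in: The crimper hangs by its bail in the hook (bail top within 12 mm along, 16 mm across and 8 mm above the seat), upright within 0.15 rad, clear of bench and fingers; the arm is sunk 0.02 to 0.46 rad and still (under 0.06 rad/s), the crimper under 0.05 m/s (x of bail_top in the frame of hook_seat between -0.012 and 0.012 m and y of bail_top in the frame of hook_seat between -0.016 and 0.016 m and z of bail_top in the frame of hook_seat below 0.008 m and contact force between crimper and hook above 2 N and contact force between crimper and the fingers below 0.05 N and value of joint balancer between 0.02 and 0.46 rad and velocity of joint balancer between -0.06 and 0.06 rad/s and linear speed of crimper below 0.05 m/s and angle between crimper's own z axis and vertical below 0.15 rad and height (world z) of crimper above 0.005 m); the robot touches nothing.
It fails at once if the arm drops, jerks or springs up (hook faster than about 10 cm/s) (velocity of joint balancer above 0.3 rad/s or velocity of joint balancer below -0.3 rad/s).
It fails at once if a bystander is disturbed (moved 20 mm or tipped) (distance of any of vial_rack, reagent, flask from where it was at the start of the episode above 0.02 m or angle between any of vial_rack, reagent, flask's own z axis and vertical above 0.25 rad).
It also fails if it takes over 64 s, if anything falls off the work surface, if the arm or the gripper's body presses on something with over 40 N, if the wrist force passes 120 N, or if a joint passes its speed limit or range.

## Working session

There is one attempt and no reset: what is moved stays moved. The work goes in short steps, Python scripts to look and compute and a tool call to move; the robot and the scene stay as the last step left them, time stands still between calls to the robot, and variables do not carry over. Pictures are saved under pics/ and viewed, and the job is handed in when it is done.

Besides the shell and the picture viewer there is one more tool, called after "Call:" as name(argument=value, ...), one argument or row to a line, values as JSON. servo_tool: Moves the arm, as the interface text tells. Its arguments: {"type":"object","properties":{"motion":{"type":"array","items":{"type":"number"}},"gripper":{"type":"number"},"force":{"type":"number"}},"required":["motion"]}

```bash
mkdir -p pics
cat > h.py <<'E'
import numpy as np, cv2
from scipy.spatial.transform import Rotation as R
from station import ctrl
def snap(n,f):
    c=ctrl.camera(n); cv2.imwrite(f'pics/{f}.png',c['color'][:,:,::-1]); np.savez(f'{f}.npz',**c); return c
def cloud(c):
    z=c['z_map']; v,u=np.mgrid[:z.shape[0],:z.shape[1]]
    P=np.stack([(u-c['cx'])/c['fx']*z,(v-c['cy'])/c['fy']*z,z],-1)
    Rm=cv2.Rodrigues(np.array(c['rvec'],float))[0]
    W=(P-np.array(c['tvec']).ravel())@Rm
    W[z==0]=np.nan
    return W
def proj(c,X):
    p,_=cv2.projectPoints(np.array(X,float).reshape(-1,3),np.array(c['rvec'],float),np.array(c['tvec'],float),np.array([[c['fx'],0,c['cx']],[0,c['fy'],c['cy']],[0,0,1.]]),None); return p[:,0]
E
python3 - <<'E'
from h import *
for n in ("scene","top","wrist"):
    c=snap(n,n+"0"); print(n,c['fx'],np.array(c['rvec']).ravel(),np.array(c['tvec']).ravel())
print(ctrl.get_obs())
E
```

```text
scene 379.2656021861581 [ 0.9806495   2.40057539 -1.09425257] [ 0.41831377 -0.07164256  1.5461019 ]
top 375.978635076229 [ 2.12137641 -2.14848568  0.1725896 ] [-0.00839582  0.60355228  1.22053701]
wrist 309.00245015596175 [-2.44064156  1.5893087   0.21269196] [-0.55000579 -0.02698711  0.39047132]
{'time_s': 0.15, 'qpos': array([-1.22158617e+00,  3.00344806e-01,  1.52145687e+00,  2.98378186e-06,
        1.32071174e+00, -6.66034737e-02]), 'joint_vel': array([ 0.00062755, -0.00289989, -0.00167107, -0.00083055, -0.00090906,
        0.00067565]), 'tau': array([ 8.16724078e-04, -5.31960118e+01, -3.52822888e+01,  7.07688346e-02,
        2.35476403e-02, -3.81718132e-05]), 'ee_pos': array([ 0.22208749, -0.50293537,  0.20500816]), 'eef_rot': array([3.07185019, 1.56987556, 1.91686675]), 'force': array([0.27311922, 0.86449944, 0.86962701]), 'moment': array([0.02117916, 0.03077123, 0.05250022]), 'grip_width': 0.09406429575424849}
```

View pics/scene0.png

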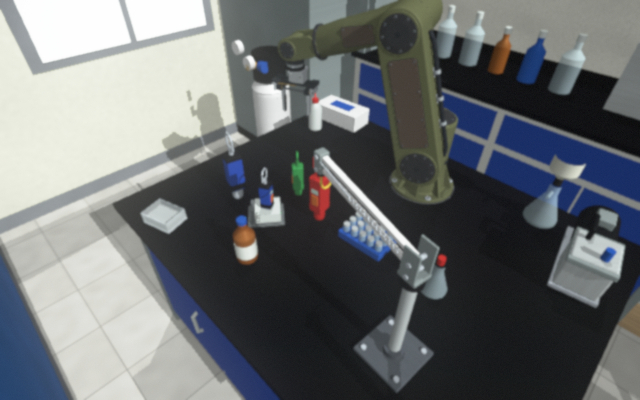

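View pics/top0.png

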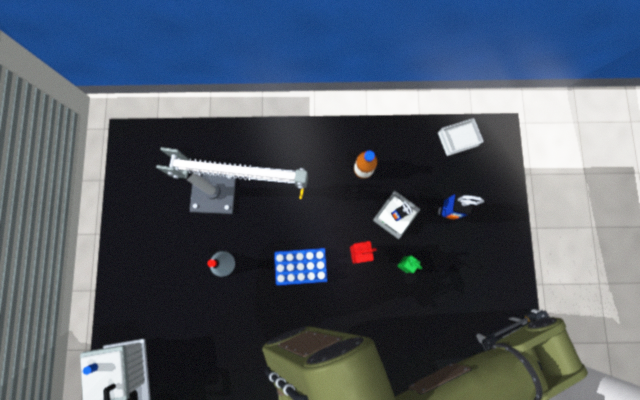

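View pics/wrist0.png

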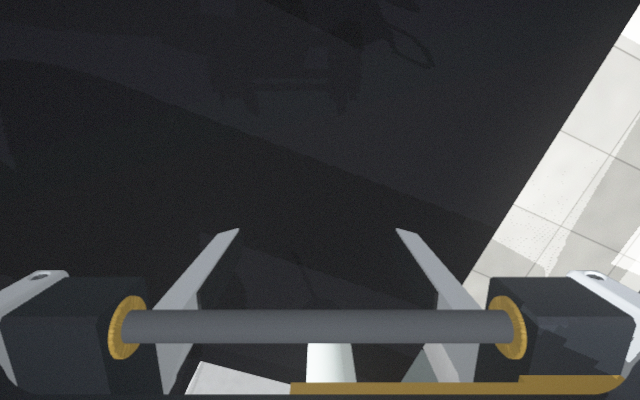

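Run:
```python
from h import *
for n,boxes in (("top0",[(340,130,500,290),(255,150,335,215)]),("scene0",[(215,130,345,270)])):
    c=dict(np.load(n+'.npz')); W=cloud(c)
    for i,(a,b,d,e) in enumerate(boxes):
        im=c['color'][b:e,a:d,::-1]; s=min(800/im.shape[1],600/im.shape[0]); cv2.imwrite(f'pics/{n}_c{i}.png',cv2.resize(im,None,fx=s,fy=s,interpolation=cv2.INTER_CUBIC))
    pts={'top0':dict(hookblk=(302,177),tip=(301,193),bigblue=(455,207),small=(402,212),red=(362,252),green=(409,264),bottle=(369,156),rack=(300,267),flask=(213,263),pil=(212,192),chg1=(397,194),chg2=(419,208),chg3=(398,237),chg4=(375,217)),
     'scene0':dict(small=(266,195),big=(235,172),blk=(320,157),bail=(265,174))}[n]
    for k,(u,v) in pts.items(): print(n,k,W[v,u].round(3))
```

```text
top0 hookblk [0.608 0.021 0.446]
top0 tip [0.593 0.029 0.329]
top0 bigblue [ 0.572 -0.424  0.194]
top0 small [ 0.564 -0.274  0.154]
top0 red [ 0.439 -0.134  0.271]
top0 green [ 0.406 -0.291  0.138]
top0 bottle [ 0.74  -0.176  0.171]
top0 rack [0.401 0.047 0.058]
top0 flask [0.416 0.309 0.139]
top0 pil [0.656 0.344 0.054]
top0 chg1 [ 0.648 -0.29   0.016]
top0 chg2 [ 0.6   -0.368  0.003]
top0 chg3 [ 0.499 -0.287  0.014]
top0 chg4 [ 0.569 -0.211  0.013]
scene0 small [ 0.581 -0.265  0.114]
scene0 big [ 0.593 -0.425  0.132]
scene0 blk [0.627 0.038 0.441]
scene0 bail [ 0.423 -0.483  0.004]
```

View pics/top0_c0.png

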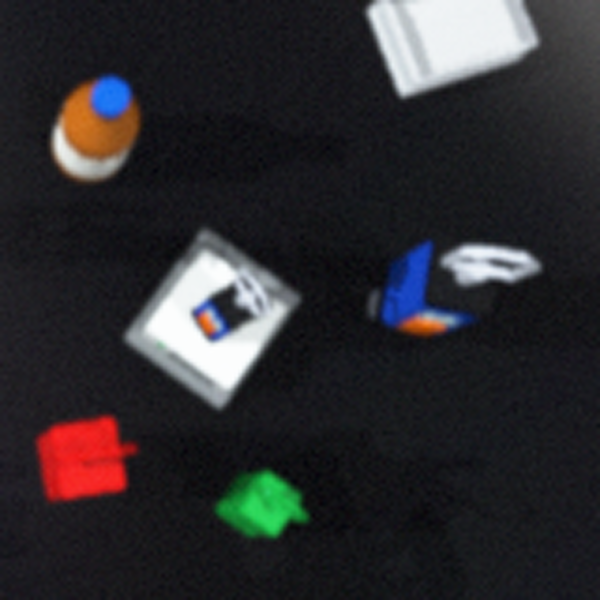

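View pics/top0_c1.png

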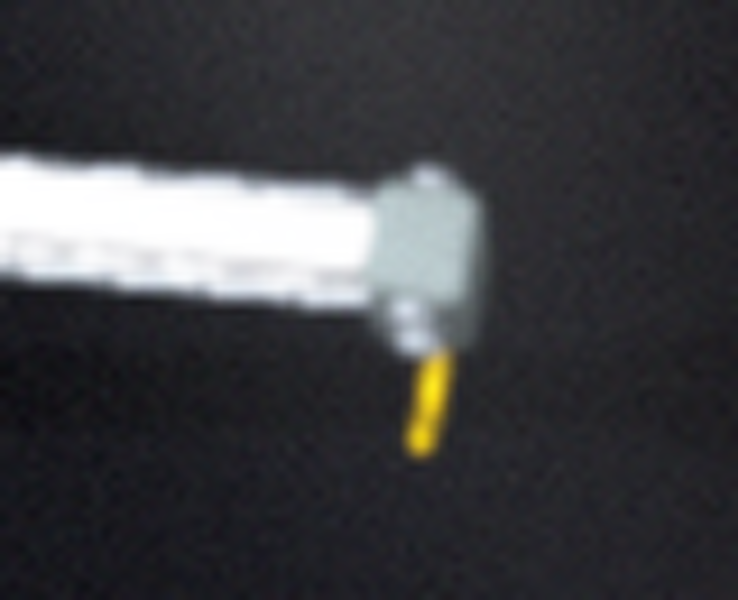

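View pics/scene0_c0.png

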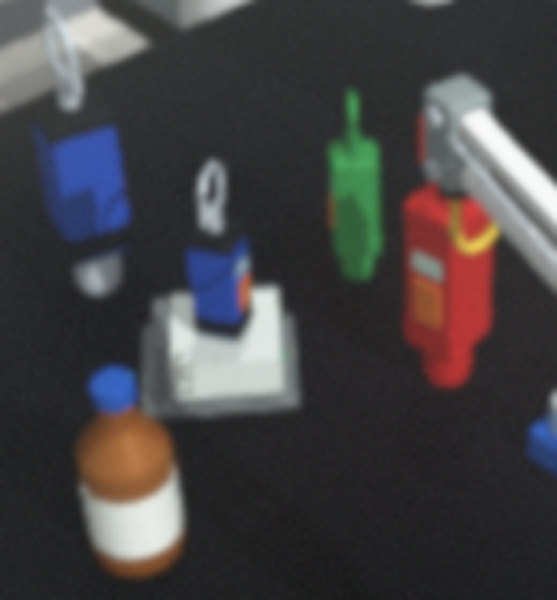

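Run:
```python
from h import *
o=ctrl.get_obs(); M=R.from_euler('xyz',o['eef_rot']).as_matrix(); print(M.round(3))
c=dict(np.load('top0.npz')); W=cloud(c)
# charger / ridge
m=(abs(W[...,0]-.57)<.12)&(abs(W[...,1]+.29)<.12)
for lo,hi in ((.002,.03),(.03,.056),(.056,.075),(.12,.145),(.145,.25)):
    k=m&(W[...,2]>lo)&(W[...,2]<hi); p=W[k]; print(lo,len(p),p.mean(0).round(3) if len(p) else '', p.min(0).round(3) if len(p) else '',p.max(0).round(3) if len(p) else '')
    if len(p)>8: print(cv2.minAreaRect((p[:,:2]*1000).astype(np.float32)))
```

```text
[[-0.     0.915  0.404]
 [ 0.001  0.404 -0.915]
 [-1.     0.    -0.001]]
0.002 1361 [ 0.568 -0.29   0.006] [ 0.45  -0.41   0.002] [ 0.69 -0.17  0.03]
((570.045654296875, -289.9306335449219), (239.89599609375, 239.4015350341797), 89.95269775390625)
0.03 527 [ 0.565 -0.274  0.05 ] [ 0.509 -0.342  0.031] [ 0.632 -0.219  0.056]
((569.6638793945312, -280.53448486328125), (89.95284271240234, 94.94673156738281), 52.42097473144531)
0.056 92 [ 0.6   -0.301  0.062] [ 0.539 -0.339  0.056] [ 0.631 -0.225  0.073]
((582.1716918945312, -283.187744140625), (86.1669692993164, 99.65068054199219), 63.162742614746094)
0.12 20 [ 0.56  -0.264  0.132] [ 0.548 -0.271  0.121] [ 0.574 -0.256  0.144]
((560.9157104492188, -263.50927734375), (29.253488540649414, 2.212799310684204), 28.596473693847656)
0.145 166 [ 0.568 -0.276  0.167] [ 0.456 -0.305  0.146] [ 0.593 -0.17   0.215]
((527.875244140625, -227.8917236328125), (39.51019287109375, 179.2918701171875), 38.64985275268555)
```

Call:
servo_tool(
  motion=[-60, 0, 0, 0, -120, 0, 0, 0],
)

```text
time_s: 0.4
ee_pos: [0.222, -0.5028, 0.3266]
eef_rot: [3.052, 1.569, 1.897]
force: [-0.3, -0.5, 0.2]
grip_width: 0.0939
```

Call:
servo_tool(
  motion=[0, 0, 60, 0, 0, 0, 120, 0, 0, 0, 180, 0, 0, 0, 240, 0, 0, 0, 300, 0, 0, 0, 300, 0],
)

```text
time_s: 1.15
ee_pos: [0.3222, -0.7297, 0.2911]
eef_rot: [0.038, 1.551, -1.117]
force: [0.2, -0.2, -0.9]
grip_width: 0.0944
```

Run:
```python
from h import *
o=ctrl.get_obs(); M=R.from_euler('xyz',o['eef_rot']).as_matrix(); print(M.round(3)); print(o['qpos'],o['ee_pos'],o['time_s'])
c=dict(np.load('top0.npz')); W=cloud(c)
k=(abs(W[...,0]-.57)<.09)&(abs(W[...,1]+.29)<.09)&(W[...,2]>.0585)&(W[...,2]<.068); print(np.c_[np.argwhere(k)[:,::-1],(W[k]*1000).round()][::4])
```

```text
[[ 0.009  0.915  0.404]
 [-0.018  0.404 -0.915]
 [-1.     0.001  0.02 ]]
[-1.20149213e+00  9.92699480e-01  2.42566629e-01  1.79271837e-03
  1.88612888e+00 -4.57982528e-02] [ 0.32216184 -0.729652    0.29114565] 1.15
[[ 401.  196.  631. -293.   67.]
 [ 403.  197.  629. -301.   60.]
 [ 402.  198.  625. -297.   61.]
 [ 400.  199.  622. -290.   60.]
 [ 404.  199.  622. -303.   64.]
 [ 403.  200.  618. -300.   62.]
 [ 407.  200.  618. -313.   64.]
 [ 406.  201.  615. -310.   61.]
 [ 407.  202.  612. -313.   62.]
 [ 409.  203.  608. -319.   62.]
 [ 409.  204.  604. -318.   66.]
 [ 409.  205.  601. -319.   61.]
 [ 414.  205.  601. -336.   62.]
 [ 413.  206.  597. -331.   67.]
 [ 412.  207.  594. -328.   63.]
 [ 413.  208.  591. -332.   63.]
 [ 393.  217.  561. -263.   64.]]
```

Call:
servo_tool(
  motion=[0, 0, 60, 0, 0, 0, 200, 0, 0, 0, 400, 0],
)

```text
time_s: 1.52
ee_pos: [0.3344, -0.7574, 0.2584]
eef_rot: [-0.001, 1.491, -1.156]
force: [0.7, 0.5, -0.1]
grip_width: 0.0943
```

```bash
cat > st.py <<'E'
from h import *
o=ctrl.get_obs(); M=R.from_euler('xyz',o['eef_rot']).as_matrix(); print(M.round(3)); print(o['qpos'].round(3),o['ee_pos'].round(4),o['time_s'],'r',np.hypot(*o['ee_pos'][:2]).round(3), 'tilt',np.degrees(np.arccos(-M[2,0])).round(2),'F',o['force'].round(2),'w',round(o['grip_width'],4))
E
python3 st.py
```

```text
[[ 0.032  0.915  0.403]
 [-0.073  0.404 -0.912]
 [-0.997 -0.     0.08 ]]
[-1.2    1.039  0.235  0.004  1.788 -0.044] [ 0.3344 -0.7574  0.2584] 1.525 r 0.828 tilt 4.58 F [ 0.68  0.53 -0.11] w 0.0943
```

Call:
servo_tool(
  motion=[0, 0, 0, 0],
)

```text
time_s: 1.65
ee_pos: [0.3343, -0.7571, 0.2566]
eef_rot: [0.0, 1.494, -1.155]
force: [-0.0, -0.0, -0.6]
grip_width: 0.094
```

```bash
python3 st.py
```

```text
[[ 0.031  0.915  0.403]
 [-0.07   0.404 -0.912]
 [-0.997  0.     0.076]]
[-1.2    1.041  0.236  0.004  1.789 -0.045] [ 0.3343 -0.7571  0.2566] 1.65 r 0.828 tilt 4.39 F [-0.   -0.03 -0.62] w 0.094
```

Call:
servo_tool(
  motion=[-1500, 0, 2000, 0, -1500, 0, 2000, 0],
)

```text
time_s: 1.9
ee_pos: [0.3321, -0.752, 0.3009]
eef_rot: [-0.001, 1.45, -1.156]
force: [-0.1, -0.1, 0.3]
grip_width: 0.0941
```

```bash
python3 st.py
```

```text
[[ 0.049  0.915  0.401]
 [-0.111  0.404 -0.908]
 [-0.993 -0.     0.121]]
[-1.201  0.987  0.235  0.006  1.799 -0.045] [ 0.3321 -0.752   0.3009] 1.9 r 0.822 tilt 6.94 F [-0.12 -0.07  0.34] w 0.0941
```

Call:
servo_tool(
  motion=[-500, 0, 2000, 0, -500, 0, 2000, 0, -500, 0, 2000, 0, -500, 0, 2000, 0, -500, 0, 2000, 0, -500, 0, 2000, 0, -500, 0, 2000, 0, -500, 0, 2000, 0],
)

```text
time_s: 2.9
ee_pos: [0.3394, -0.7686, 0.2843]
eef_rot: [0.0, 1.411, -1.155]
force: [-0.6, 0.1, -0.4]
grip_width: 0.0937
```

```bash
python3 st.py
```

```text
[[ 0.064  0.915  0.399]
 [-0.146  0.404 -0.903]
 [-0.987  0.     0.16 ]]
[-1.201  1.009  0.236  0.007  1.736 -0.044] [ 0.3394 -0.7686  0.2843] 2.9 r 0.84 tilt 9.18 F [-0.56  0.11 -0.42] w 0.0937
```

Call:
servo_tool(
  motion=[0, 0, 2000, 0, 0, 0, 2000, 0],
)

```text
time_s: 3.15
ee_pos: [0.3475, -0.787, 0.2637]
eef_rot: [0.0, 1.369, -1.155]
force: [-0.1, -0.1, -0.1]
grip_width: 0.0942
```

Call:
servo_tool(
  motion=[-2000, 0, 2000, 0, -2000, 0, 2000, 0],
)

```text
time_s: 3.4
ee_pos: [0.3402, -0.7706, 0.3294]
eef_rot: [0.0, 1.333, -1.155]
force: [-0.5, 0.5, 1.8]
grip_width: 0.0939
```

Call:
servo_tool(
  motion=[-1000, 0, 2000, 0],
)

```text
time_s: 3.52
ee_pos: [0.3412, -0.7726, 0.3491]
eef_rot: [-0.001, 1.293, -1.155]
force: [0.1, -0.6, -1.1]
grip_width: 0.0941
```

Call:
servo_tool(
  motion=[-1000, 0, 2000, 0],
)

```text
time_s: 3.65
ee_pos: [0.3419, -0.7743, 0.3651]
eef_rot: [0.0, 1.26, -1.155]
force: [0.1, 1.0, -0.0]
grip_width: 0.094
```

Call:
servo_tool(
  motion=[0, 0, 2000, 0],
)

```text
time_s: 3.78
ee_pos: [0.3473, -0.7865, 0.3624]
eef_rot: [-0.0, 1.22, -1.155]
force: [-0.4, -0.0, -0.1]
grip_width: 0.0942
```

Call:
servo_tool(
  motion=[0, 0, 2000, 0],
)

```text
time_s: 3.9
ee_pos: [0.3524, -0.7981, 0.3571]
eef_rot: [0.0, 1.187, -1.155]
force: [-0.2, 0.1, -1.6]
grip_width: 0.0938
```

Call:
servo_tool(
  motion=[0, 0, 2000, 0],
)

```text
time_s: 4.03
ee_pos: [0.3569, -0.8084, 0.3567]
eef_rot: [0.0, 1.15, -1.155]
force: [1.0, 0.1, 1.4]
grip_width: 0.0936
```

Call:
servo_tool(
  motion=[0, 0, 2000, 0],
)

```text
time_s: 4.15
ee_pos: [0.361, -0.8176, 0.359]
eef_rot: [0.0, 1.113, -1.155]
force: [-0.3, -0.6, -0.8]
grip_width: 0.0938
```

Call:
servo_tool(
  motion=[0, 0, 2000, 0],
)

```text
time_s: 4.28
ee_pos: [0.3646, -0.8259, 0.3637]
eef_rot: [-0.0, 1.076, -1.155]
force: [0.3, 0.1, -0.6]
grip_width: 0.0939
```

Call:
servo_tool(
  motion=[0, 0, 2000, 0],
)

```text
time_s: 4.4
ee_pos: [0.3679, -0.8331, 0.3705]
eef_rot: [-0.0, 1.038, -1.155]
force: [-0.9, 0.1, 1.2]
grip_width: 0.0942
```

```bash
cat > dirs.py <<'E'
from h import *; import sys
o=ctrl.get_obs(); M=R.from_euler('xyz',o['eef_rot']).as_matrix()
d=np.array([float(a) for a in sys.argv[1:4]]); print('tool',(M.T@d/np.linalg.norm(d)*2000).round(-1))
x=M[:,0]; print('az',np.degrees(np.arctan2(x[1],x[0])).round(1),'tilt',np.degrees(np.arccos(-x[2])).round(1),'z-axis',M[:,2].round(3),'pos az',np.degrees(np.arctan2(o['ee_pos'][1],o['ee_pos'][0])).round(1),o['qpos'].round(3),o['time_s'])
E
python3 dirs.py 1 -.3 .3
```

```text
tool [ 160. 1460. 1360.]
az -66.2 tilt 30.5 z-axis [ 0.348 -0.788  0.508] pos az -66.2 [-1.202  0.943  0.236  0.024  1.431 -0.044] 4.4
```

Call:
servo_tool(
  motion=[160, 1460, 1360, 0],
)

```text
time_s: 4.53
ee_pos: [0.4076, -0.8224, 0.3723]
eef_rot: [0.002, 1.011, -1.157]
force: [0.3, 0.1, 0.3]
grip_width: 0.094
```

Call:
servo_tool(
  motion=[160, 1460, 1360, 0],
)

```text
time_s: 4.65
ee_pos: [0.4508, -0.8075, 0.3731]
eef_rot: [0.007, 0.985, -1.148]
force: [1.3, -0.0, 0.0]
grip_width: 0.0937
```

Call:
servo_tool(
  motion=[160, 1460, 1360, 0],
)

```text
time_s: 4.78
ee_pos: [0.4887, -0.7929, 0.3749]
eef_rot: [0.012, 0.957, -1.14]
force: [-0.6, 0.5, -0.1]
grip_width: 0.094
```

```bash
python3 dirs.py 1 -.3 .1
```

```text
tool [ 600. 1510. 1170.]
az -65.3 tilt 35.2 z-axis [ 0.33  -0.748  0.576] pos az -58.4 [-1.041  0.953  0.236 -0.059  1.342  0.107] 4.775
```

Call:
servo_tool(
  motion=[0, 1800, 600, 0, 0, 1800, 600, 0],
)

```text
time_s: 5.03
ee_pos: [0.5778, -0.7345, 0.3743]
eef_rot: [0.02, 0.936, -1.131]
force: [0.2, -0.4, -0.1]
grip_width: 0.0941
```

Call:
servo_tool(
  motion=[0, 1800, 600, 0, 0, 1800, 600, 0],
)

```text
time_s: 5.28
ee_pos: [0.6544, -0.6727, 0.3707]
eef_rot: [0.033, 0.911, -1.115]
force: [-0.2, 0.1, -0.1]
grip_width: 0.0939
```

Call:
servo_tool(
  motion=[0, 1800, 600, 0, 0, 1800, 600, 0],
)

```text
time_s: 5.52
ee_pos: [0.7186, -0.6102, 0.3657]
eef_rot: [0.049, 0.885, -1.094]
force: [0.9, -0.2, -0.7]
grip_width: 0.0938
```

```bash
python3 dirs.py 1 -.3 .1
```

```text
tool [ 730. 1490. 1120.]
az -62.7 tilt 39.3 z-axis [ 0.311 -0.709  0.633] pos az -40.3 [-0.668  0.98   0.236 -0.276  1.296  0.464] 5.525
```

Run:
```python
from h import *
o=ctrl.get_obs(); M=R.from_euler('xyz',o['eef_rot']).as_matrix()
print(M.T@(np.array([.84,-.24,.40])-o['ee_pos'])*1000, M.T@np.array([1,0.1,.2])*2000)
```

```text
[-199.64519059  268.20224101 -202.97870042] [ 159.50845699 1906.87554336  733.74567411]
```

Call:
servo_tool(
  motion=[-200, 268, -203, 0, -200, 268, -203, 0, -200, 268, -203, 0, -200, 268, -203, 0, -200, 268, -203, 0, -200, 268, -203, 0, -200, 268, -203, 0],
)

```text
time_s: 6.4
ee_pos: [0.8403, -0.2364, 0.4008]
eef_rot: [0.05, 0.885, -1.089]
force: [0.5, -0.4, 0.3]
grip_width: 0.0941
```

```bash
python3 dirs.py 1 .1 .2
```

```text
tool [ 160. 1860.  720.]
az -62.4 tilt 39.3 z-axis [ 0.314 -0.708  0.632] pos az -15.7 [-0.159  0.906  0.287 -0.534  1.505  0.893] 6.4
```

Call:
servo_tool(
  motion=[400, 1700, 900, 0],
)

```text
time_s: 6.52
ee_pos: [0.8592, -0.2388, 0.3923]
eef_rot: [0.082, 0.861, -1.051]
force: [15.9, -5.3, 19.0]
grip_width: 0.0942
```

Call:
servo_tool(
  motion=[400, 1700, 900, 0],
)

```text
time_s: 6.65
ee_pos: [0.8749, -0.239, 0.378]
eef_rot: [0.105, 0.84, -1.018]
force: [0.4, 0.6, -0.1]
grip_width: 0.0941
```

Call:
servo_tool(
  motion=[400, 1700, 900, 0],
)

```text
time_s: 6.78
ee_pos: [0.8891, -0.2367, 0.3724]
eef_rot: [0.136, 0.813, -0.978]
force: [-0.3, -1.1, 0.1]
grip_width: 0.094
```

Call:
servo_tool(
  motion=[400, 1700, 900, 0],
)

```text
time_s: 6.9
ee_pos: [0.9023, -0.233, 0.3678]
eef_rot: [0.163, 0.787, -0.941]
force: [0.3, -0.7, -0.1]
grip_width: 0.0936
```

```bash
python3 dirs.py 1 -.1 .15
```

```text
tool [ 720. 1640.  890.]
az -53.9 tilt 44.9 z-axis [ 0.281 -0.66   0.697] pos az -14.5 [-0.145  0.999  0.236 -0.545  1.335  0.929] 6.9
```

Run:
```python
from h import *
c=dict(np.load('wrist0.npz')); Rm=cv2.Rodrigues(c['rvec'])[0]; p=-Rm.T@c['tvec'].ravel()
M=R.from_euler('xyz',[3.07185019, 1.56987556, 1.91686675]).as_matrix()
print('cam in tool',M.T@(p-np.array([.22208749,-.50293537,.20500816])),'axes in tool (cols cam x,y,z)\n',(M.T@Rm.T).round(3))
o=ctrl.get_obs(); M=R.from_euler('xyz',o['eef_rot']).as_matrix()
print(M.T@(np.array([.50,-.17,.30])-o['ee_pos'])*1000)
z=M[:,2];y=M[:,1];print(np.degrees(np.arctan2(z[2],y[2])))
```

```text
cam in tool [-0.17847792  0.07643299  0.00031674] axes in tool (cols cam x,y,z)
 [[-0.    -0.262  0.965]
 [ 0.    -0.965 -0.262]
 [ 1.     0.     0.   ]]
[-155.24097685 -324.96068297 -201.75832538]
80.66391324738342
```

Run:
```python
from h import *
o=ctrl.get_obs(); M=R.from_euler('xyz',o['eef_rot']).as_matrix()
for p in ([.75,-.33,.39],[.49,-.2,.33]):print(M.T@(np.array(p)-o['ee_pos'])*1000)
```

```text
[ -23.72183583 -176.55374349   36.73296558]
[-163.53193291 -344.82943556 -163.85723412]
```

Call:
servo_tool(
  motion=[-8, -59, 12, 0, -16, -118, 24, 0, -24, -176, 37, 0, -50, -210, 0, 10, -78, -243, -40, 20, -106, -276, -80, 30, -135, -310, -122, 40, -164, -345, -164, 50, -164, -345, -164, 60, -164, -345, -164, 70, -164, -345, -164, 81, -164, -345, -164, 81],
)

```text
time_s: 8.4
ee_pos: [0.4871, -0.2049, 0.3357]
eef_rot: [1.577, 0.795, -0.933]
force: [-0.2, 0.0, 0.9]
grip_width: 0.0939
```

```bash
python3 dirs.py 1 -.1 .15
python3 - <<'E'
from h import *
c=snap('wrist','wrist1')
E
```

```text
tool [  720.  1150. -1470.]
az -53.4 tilt 44.5 z-axis [-0.806 -0.592 -0.004] pos az -22.8 [-0.237 -0.14   1.872 -0.629  0.869  2.553] 8.4
```

View pics/wrist1.png

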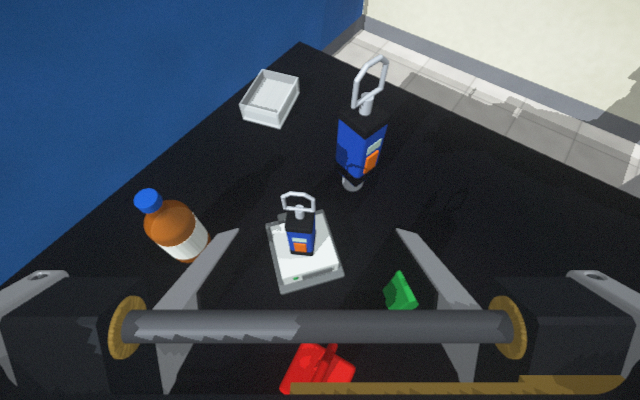

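Call:
servo_tool(
  motion=[0, 0, 0, -10, 0, 0, 0, -20],
)

```text
time_s: 8.7
ee_pos: [0.4872, -0.2047, 0.3349]
eef_rot: [1.222, 0.796, -0.934]
force: [0.3, 0.3, 0.4]
grip_width: 0.0938
```

Run:
```python
from h import *
c=dict(np.load('wrist1.npz')); W=cloud(c)
im=c['color'][170:310,230:370,::-1]; cv2.imwrite('pics/w1c.png',cv2.resize(im,None,fx=4.2,fy=4.2,interpolation=cv2.INTER_CUBIC))
m=np.zeros(W.shape[:2],bool); m[170:300,255:350]=1
for lo,hi in ((.04,.055),(.057,.068),(.16,.22)):
    k=m&(W[...,2]>lo)&(W[...,2]<hi); p=W[k]; print(lo,len(p),np.median(p,0).round(4)); r=cv2.minAreaRect((p[:,:2]*1000).astype(np.float32)); print(r)
    q=p[:,:2]-p[:,:2].mean(0); w,v=np.linalg.eigh(q.T@q/len(q)); print(np.sqrt(w),np.degrees(np.arctan2(*v[::-1,1])))
```

```text
0.04 2107 [ 0.5595 -0.2672  0.0495]
((565.9749755859375, -319.51824951171875), (203.38209533691406, 121.30648803710938), 81.34369659423828)
[0.02750096 0.03136957] 62.80755679268985
0.057 164 [ 0.5939 -0.2914  0.0613]
((602.5040283203125, -337.4947509765625), (81.8741683959961, 174.4710235595703), 11.27625846862793)
[0.02901321 0.06287178] 92.14352499827687
0.16 405 [ 0.5705 -0.278   0.1836]
((572.142578125, -279.13677978515625), (40.18473815917969, 12.126510620117188), 39.8193473815918)
[0.00202756 0.01186994] -149.83985166348836
```

View pics/w1c.png

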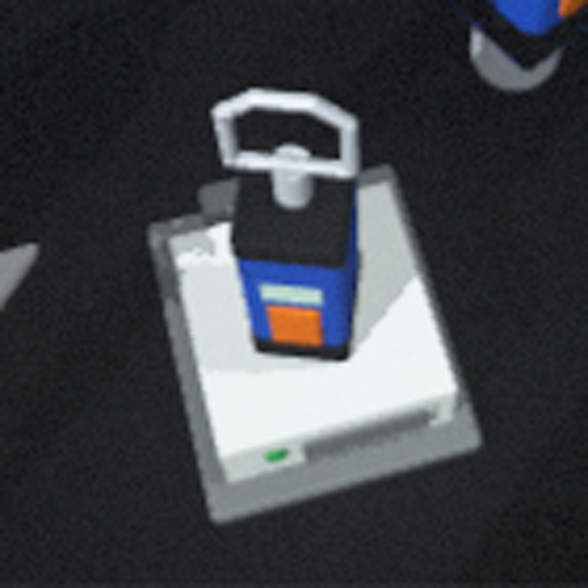

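```bash
cat >> h.py <<'E'
def ray(c,u,v,z):
    Rm=cv2.Rodrigues(np.array(c['rvec'],float))[0]; o=-Rm.T@np.array(c['tvec']).ravel()
    d=Rm.T@np.array([(u-c['cx'])/c['fx'],(v-c['cy'])/c['fy'],1]); return o+d*(z-o[2])/d[2]
E
python3 - <<'E'
from h import *
c=dict(np.load('wrist1.npz'))
P=[ray(c,230+a/4.2,170+b/4.2,.05) for a,b in ((218,450),(458,392),(388,180),(170,235))]
for i in range(4):
    d=P[(i+1)%4]-P[i]; print(P[i].round(4),np.hypot(*d[:2]).round(4),np.degrees(np.arctan2(d[1],d[0])).round(1))
B=[ray(c,230+a/4.2,170+b/4.2,.01) for a,b in ((213,522),(480,440))]; d=B[1]-B[0]; print(B,np.degrees(np.arctan2(d[1],d[0])))
# bail / housing top
W=cloud(c); m=np.zeros(W.shape[:2],bool); m[185:212,275:320]=1
k=m&(W[...,2]>.165)&(W[...,2]<.225); p=W[k]
print(len(p)); l=cv2.fitLine((p[:,:2]).astype(np.float32),cv2.DIST_HUBER,0,.001,.001).ravel(); print('bail',np.degrees(np.arctan2(l[1],l[0])),l[2:], p.max(0),p.min(0))
h=[ray(c,230+a/4.2,170+b/4.2,.153) for a,b in ((240,255),(353,265))]; d=h[1]-h[0]; print('hous',h,np.hypot(*d[:2]),np.degrees(np.arctan2(d[1],d[0])))
E
```

```text
[ 0.5644 -0.2177  0.05  ] 0.09 -129.9
[ 0.5067 -0.2867  0.05  ] 0.0912 -37.7
[ 0.5789 -0.3425  0.05  ] 0.0893 51.9
[ 0.6339 -0.2722  0.05  ] 0.0883 141.9
[array([ 0.55864747, -0.2011256 ,  0.01      ]), array([ 0.49406666, -0.28769589,  0.01      ])] -126.72266878974109
367
bail 30.479824 [ 0.56923556 -0.27913573] [ 0.58936279 -0.26730714  0.21266233] [ 0.5538462  -0.28981825  0.16675435]
hous [array([ 0.57057077, -0.25236833,  0.153     ]), array([ 0.54089301, -0.27003139,  0.153     ])] 0.034536256520861966 -149.24053526594156
```

Call:
servo_tool(
  motion=[0, 0, 0, -10, 0, 0, 0, -20, 0, 0, 0, -30, 0, 0, 0, -40, 0, 0, 0, -50, 0, 0, 0, -60, 0, 0, 0, -70, 0, 0, 0, -80, 0, 0, 0, -90, 0, 0, 0, -100, 0, 0, 0, -110, 0, 0, 0, -120, 0, 0, 0, -130, 0, 0, 0, -140, 0, 0, 0, -150, 0, 0, 0, -160, 0, 0, 0, -160],
)

```text
time_s: 10.82
ee_pos: [0.4871, -0.2047, 0.3348]
eef_rot: [-1.565, 0.796, -0.934]
force: [-0.3, 0.8, -0.9]
grip_width: 0.094
```

```bash
python3 dirs.py 1 0 0;python3 - <<'E'
from h import *
for n in ('top0','scene0'):
    c=dict(np.load(n+'.npz')); W=cloud(c)
    k=(np.hypot(W[...,0]-.569,W[...,1]+.279)<.035)&(W[...,2]>.165)&(W[...,2]<.225); p=W[k]
    l=cv2.fitLine((p[:,:2]).astype(np.float32),cv2.DIST_HUBER,0,.001,.001).ravel(); print(n,len(p),np.degrees(np.arctan2(l[1],l[0])),l[2:],p.max(0)-p.min(0))
c=snap('wrist','wrist2')
E
```

```text
tool [ 830. -840. 1610.]
az -53.5 tilt 44.4 z-axis [0.807 0.591 0.004] pos az -22.8 [-0.236 -0.138  1.873 -0.629  0.87  -0.586] 10.825
top0 58 29.677269 [ 0.5702616  -0.28046173] [0.03431086 0.02031858 0.04976431]
scene0 50 30.723196 [ 0.573877   -0.27719682] [0.03640117 0.02426721 0.04636808]
```

View pics/wrist2.png

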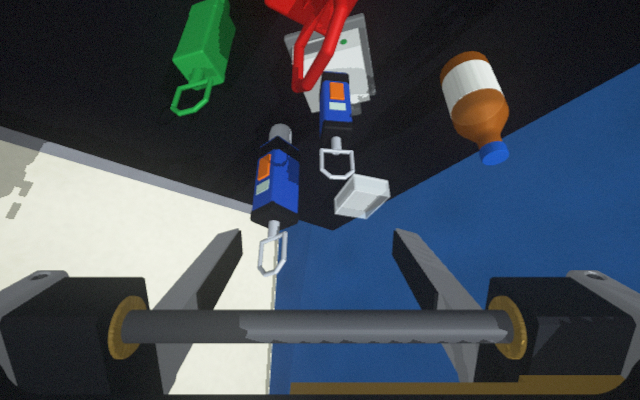

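Run:
```python
from h import *
P=[]
for n in ('top0','scene0','wrist1'):
    c=dict(np.load(n+'.npz')); W=cloud(c); C=c['color'].astype(int)
    for nm,k in (('red',(C[...,0]>120)&(C[...,1]<60)&(C[...,2]<60)),('green',(C[...,1]>90)&(C[...,0]<70)&(C[...,2]<90))):
        k=k&(W[...,0]>.3)&(W[...,0]<.6)&(W[...,1]>-.35)&(W[...,1]<0); p=W[k]
        if len(p)<5: continue
        for lo,hi in ((0,.1),(.1,.2),(.2,.24),(.24,.35)):
            q=p[(p[:,2]>lo)&(p[:,2]<hi)]
            if len(q)>3: print(n,nm,lo,len(q),np.percentile(q,5,axis=0).round(3),np.percentile(q,95,axis=0).round(3))
```

```text
top0 red 0 38 [ 0.417 -0.199  0.001] [ 0.484 -0.119  0.094]
top0 red 0.1 313 [ 0.416 -0.168  0.134] [ 0.468 -0.12   0.195]
top0 red 0.2 19 [ 0.435 -0.154  0.211] [ 0.449 -0.119  0.224]
top0 red 0.24 50 [ 0.437 -0.168  0.258] [ 0.447 -0.121  0.274]
top0 green 0 49 [ 0.384 -0.345  0.001] [ 0.43  -0.276  0.096]
top0 green 0.1 177 [ 0.385 -0.315  0.11 ] [ 0.424 -0.279  0.194]
scene0 red 0 203 [ 0.421 -0.146  0.015] [ 0.471 -0.117  0.096]
scene0 red 0.1 229 [ 0.423 -0.159  0.105] [ 0.474 -0.117  0.19 ]
scene0 green 0 159 [ 0.401 -0.293  0.017] [ 0.428 -0.274  0.098]
scene0 green 0.1 134 [ 0.395 -0.314  0.103] [ 0.43  -0.276  0.184]
wrist1 red 0.1 1634 [ 0.423 -0.168  0.188] [ 0.469 -0.123  0.191]
wrist1 red 0.2 99 [ 0.437 -0.15   0.214] [ 0.451 -0.139  0.217]
wrist1 red 0.24 277 [ 0.442 -0.169  0.259] [ 0.448 -0.143  0.272]
wrist1 green 0 181 [ 0.385 -0.294  0.039] [ 0.414 -0.274  0.098]
wrist1 green 0.1 456 [ 0.399 -0.294  0.104] [ 0.429 -0.274  0.136]
wrist1 green 0.24 4 [ 0.435 -0.215  0.346] [ 0.436 -0.213  0.35 ]
```

Run:
```python
from h import *
o=ctrl.get_obs(); M=R.from_euler('xyz',o['eef_rot']).as_matrix()
print(M.T@(np.array([.30,-.2,.40])-o['ee_pos'])*1000); print(M.T@np.array([-.8,.8,0])*2000)
```

```text
[-127.05829971   35.29945846 -147.95797524]
[-1565.65996343  1595.83539177  -349.31115253]
```

Run:
```python
from h import *
o=ctrl.get_obs(); M=R.from_euler('xyz',o['eef_rot']).as_matrix()
print(M.T@(np.array([.27,-.34,.40])-o['ee_pos'])*1000)
```

```text
[ -60.78586874  -33.33630695 -254.71516048]
```

Call:
servo_tool(
  motion=[-12, -7, -51, 0, -24, -14, -102, 0, -36, -20, -153, 0, -48, -27, -204, 0, -61, -33, -255, 0],
)

```text
time_s: 11.5
ee_pos: [0.271, -0.3395, 0.4008]
eef_rot: [-1.562, 0.795, -0.934]
force: [1.2, -0.4, 0.2]
grip_width: 0.0939
```

```bash
python3 dirs.py -.53 .73 0
```

```text
tool [-1400.  1430.     0.]
az -53.5 tilt 44.5 z-axis [0.808 0.589 0.006] pos az -51.4 [-1.019 -0.51   1.984  0.076  0.895 -1.67 ] 11.5
```

Call:
servo_tool(
  motion=[-1400, 1430, 0, 0, -1400, 1430, 0, 0],
)

```text
time_s: 11.75
ee_pos: [0.2122, -0.2534, 0.4029]
eef_rot: [-1.563, 0.813, -0.94]
force: [-51.4, 76.9, 0.3]
grip_width: 0.0939
```

Call:
servo_tool(
  motion=[-1400, 1430, 0, 0],
)

```text
time_s: 11.88
ee_pos: [0.2157, -0.2352, 0.4134]
eef_rot: [-1.575, 0.846, -0.958]
force: [-0.4, 0.5, 0.0]
grip_width: 0.0941
```

Call:
servo_tool(
  motion=[-1400, 1430, 0, 0],
)

```text
time_s: 12.0
ee_pos: [0.2215, -0.2066, 0.4285]
eef_rot: [-1.593, 0.868, -0.98]
force: [-0.6, -0.2, -0.0]
grip_width: 0.094
```

```bash
python3 dirs.py -.53 .73 0
```

```text
tool [-1290.  1530.   -40.]
az -56.1 tilt 40.3 z-axis [ 0.821  0.571 -0.014] pos az -43.0 [-0.727 -0.789  2.01  -0.172  1.238 -1.341] 12.0
```

Call:
servo_tool(
  motion=[-1400, 1430, -600, 0],
)

```text
time_s: 12.12
ee_pos: [0.2168, -0.1805, 0.4473]
eef_rot: [-1.618, 0.893, -1.01]
force: [-0.3, -0.4, -0.9]
grip_width: 0.0942
```

Call:
servo_tool(
  motion=[-1400, 1430, -600, 0],
)

```text
time_s: 12.25
ee_pos: [0.2112, -0.1526, 0.4607]
eef_rot: [-1.639, 0.909, -1.033]
force: [0.3, -0.0, -1.1]
grip_width: 0.0942
```

```bash
python3 dirs.py -.53 .73 0
```

```text
tool [-1220.  1580.   -70.]
az -59.2 tilt 37.9 z-axis [ 0.829  0.557 -0.042] pos az -35.8 [-0.371 -0.789  1.919 -0.39   1.469 -1.046] 12.25
```

```bash
python3 dirs.py -1 -0.4 0.3
```

```text
tool [ -610.    40. -1900.]
az -59.2 tilt 37.9 z-axis [ 0.829  0.557 -0.042] pos az -35.8 [-0.371 -0.789  1.919 -0.39   1.469 -1.046] 12.25
```

Run:
```python
from h import *
o=ctrl.get_obs(); M=R.from_euler('xyz',o['eef_rot']).as_matrix()
print(M.T@(np.array([.18,-.27,.42])-o['ee_pos'])*1000,M.T@np.array([-.57,.82,0])*2000)
```

```text
[ 84.26632916 -35.92192739 -89.58670378] [-1224.62912057  1577.49981648   -31.27053035]
```

Call:
servo_tool(
  motion=[28, -12, -30, 0, 56, -24, -60, -1, 84, -36, -90, -2],
)

```text
time_s: 12.62
ee_pos: [0.1952, -0.2332, 0.4295]
eef_rot: [-1.666, 0.923, -1.023]
force: [1.4, -0.2, 0.5]
grip_width: 0.0941
```

Call:
servo_tool(
  motion=[-1220, 1580, -30, 0],
)

```text
time_s: 12.75
ee_pos: [0.1849, -0.2084, 0.4405]
eef_rot: [-1.69, 0.954, -1.082]
force: [0.4, 2.2, -0.1]
grip_width: 0.094
```

Call:
servo_tool(
  motion=[-1220, 1580, -30, 0],
)

```text
time_s: 12.88
ee_pos: [0.1911, -0.176, 0.4525]
eef_rot: [-1.704, 0.969, -1.081]
force: [0.3, 0.6, -0.0]
grip_width: 0.094
```

```bash
python3 dirs.py -1 -0.4 0.3
```

```text
tool [ -560.   120. -1920.]
az -61.9 tilt 34.5 z-axis [ 0.823  0.563 -0.075] pos az -42.6 [-0.625 -0.79   1.916 -0.253  1.466 -1.293] 12.875
```

Call:
servo_tool(
  motion=[0, 0, 0, 7.6],
)

```text
time_s: 13.0
ee_pos: [0.1942, -0.1732, 0.4529]
eef_rot: [-1.568, 0.967, -1.063]
force: [0.2, 0.3, 0.2]
grip_width: 0.094
```

```bash
cat > plan.py <<'E'
from h import *
o=ctrl.get_obs(); M=R.from_euler('xyz',o['eef_rot']).as_matrix(); a=M[:,0]
G=np.array([.570,-.279,.116])
print('z',M[:,2].round(3),'a',a.round(3),o['qpos'].round(2),o['time_s'])
for s in (.24,.12,.05,0): print(s,(M.T@(G+(.019-s)*a-o['ee_pos'])*1000).round(1),(G+(.019-s)*a).round(3))
for nm,p in (('redbail',[.442,-.172,.272]),('redbail2',[.442,-.12,.272]),('redh',[.469,-.168,.192]),('redh2',[.42,-.168,.192]),('chg',[.58,-.35,.05]),('bail',[.570,-.279,.212])):
    print(nm,(M.T@(np.array(p)-G)*1000).round())
E
python3 plan.py
```

```text
z [0.875 0.484 0.002] a [ 0.276 -0.496 -0.823] [-0.61 -0.79  1.91 -0.25  1.46 -1.16] 13.0
0.24 [212.6 -34.5 277.1] [ 0.509 -0.169  0.298]
0.12 [332.6 -34.5 277.1] [ 0.542 -0.229  0.199]
0.05 [402.6 -34.5 277.1] [ 0.561 -0.264  0.142]
0 [452.6 -34.5 277.1] [ 0.575 -0.288  0.1  ]
redbail [-217.   40.  -60.]
redbail2 [-243.   77.  -35.]
redh [-145.   77.  -35.]
redh2 [-159.   97.  -77.]
chg [ 92. -18. -26.]
bail [-79. -54.   0.]
```

```bash
python3 dirs.py -.6 .75 0
```

```text
tool [-1120.  1620.  -340.]
az -60.9 tilt 34.6 z-axis [0.875 0.484 0.002] pos az -41.7 [-0.611 -0.79   1.915 -0.252  1.465 -1.16 ] 13.0
```

Call:
servo_tool(
  motion=[-1120, 1620, -340, 0],
)

```text
time_s: 13.12
ee_pos: [0.1914, -0.1483, 0.4563]
eef_rot: [-1.589, 0.986, -1.093]
force: [0.4, -0.1, 0.1]
grip_width: 0.0938
```

```bash
python3 dirs.py -.6 .75 0; sed -i 's/.116\])/.121])/' plan.py; python3 plan.py
```

```text
tool [-1080.  1640.  -360.]
az -62.6 tilt 33.5 z-axis [ 0.881  0.473 -0.01 ] pos az -37.8 [-0.428 -0.789  1.9   -0.347  1.552 -1.003] 13.125
z [ 0.881  0.473 -0.01 ] a [ 0.254 -0.49  -0.834] [-0.43 -0.79  1.9  -0.35  1.55 -1.  ] 13.125
0.24 [218.8 -61.9 275. ] [ 0.514 -0.171  0.305]
0.12 [338.8 -61.9 275. ] [ 0.544 -0.23   0.205]
0.05 [408.8 -61.9 275. ] [ 0.562 -0.264  0.147]
0 [458.8 -61.9 275. ] [ 0.575 -0.288  0.105]
redbail [-211.   46.  -64.]
redbail2 [-236.   84.  -39.]
redh [-139.   82.  -37.]
redh2 [-152.  102.  -80.]
chg [ 97. -17. -24.]
bail [-76. -50.  -1.]
```

Call:
servo_tool(
  motion=[0, -10, 45, 0, 0, -24, 100, -0.6, 0, -38, 155, -0.6, 0, -50, 210, -0.6, 10, -58, 250, -0.6, 40, -62, 275, -0.6, 90, -62, 275, -0.6, 140, -62, 275, -0.6, 190, -62, 275, -0.6, 220, -62, 275, -0.6, 220, -62, 275, -0.6],
)

```text
time_s: 14.5
ee_pos: [0.5146, -0.1674, 0.3021]
eef_rot: [-1.606, 0.988, -1.091]
force: [-0.1, -0.1, 0.2]
grip_width: 0.0943
```

```bash
python3 plan.py; python3 -c "
from h import *
snap('scene','s3');snap('wrist','w3');c=dict(np.load('s3.npz'));cv2.imwrite('pics/s3c.png',cv2.resize(c['color'][100:260,190:390,::-1],None,fx=4,fy=3.75,interpolation=cv2.INTER_CUBIC))"
```

```text
z [ 0.873  0.488 -0.02 ] a [ 0.254 -0.488 -0.835] [-0.16  0.03  1.72 -0.52  1.08 -0.5 ] 14.5
0.24 [-1.3 -4.2 -2.6] [ 0.514 -0.171  0.306]
0.12 [118.7  -4.2  -2.6] [ 0.544 -0.23   0.205]
0.05 [188.7  -4.2  -2.6] [ 0.562 -0.264  0.147]
0 [238.7  -4.2  -2.6] [ 0.575 -0.288  0.105]
redbail [-211.   48.  -62.]
redbail2 [-236.   85.  -37.]
redh [-139.   83.  -35.]
redh2 [-152.  104.  -78.]
chg [ 96. -16. -25.]
bail [-76. -50.  -2.]
```

View pics/s3c.png

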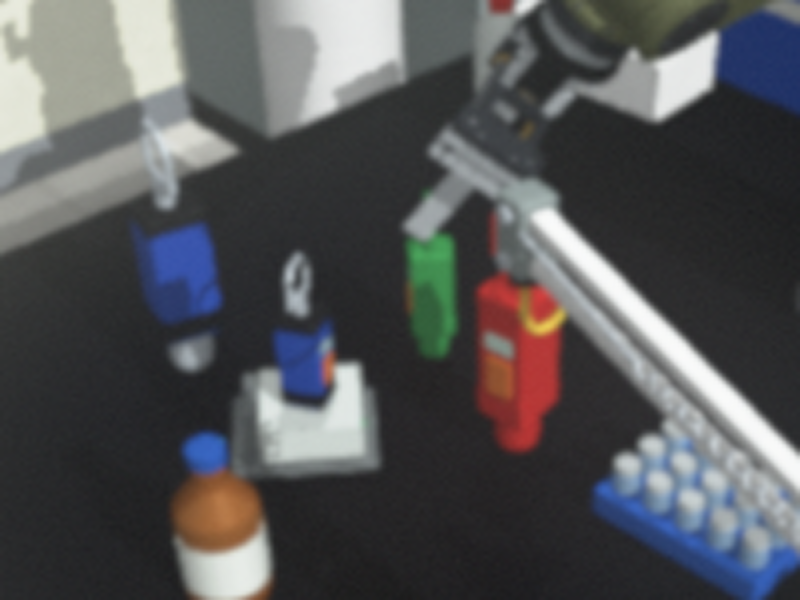

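View pics/w3.png

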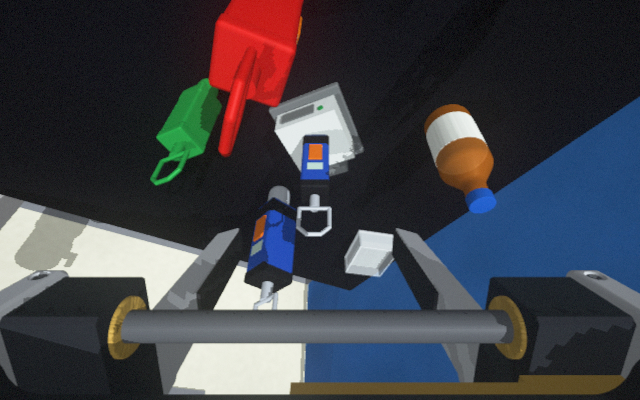

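Call:
servo_tool(
  motion=[40, -2, -1, 1, 85, -4, -2.6, 2, 130, -4, -2.6, 2, 170, -4, -2.6, 2, 205, -4, -2.6, 2, 225, -4, -2.6, 2, 237, -4, -2.6, 2, 239, -4, -2.6, 2, 239, -4, -2.6, 2],
)

```text
time_s: 15.72
ee_pos: [0.5765, -0.2875, 0.1078]
eef_rot: [-1.568, 0.985, -1.084]
force: [0.2, 0.8, 0.3]
grip_width: 0.0936
```

```bash
python3 plan.py; python3 st.py; python3 -c "
from h import *
snap('scene','s4');snap('wrist','w4');c=dict(np.load('s4.npz'));cv2.imwrite('pics/s4c.png',cv2.resize(c['color'][100:260,190:390,::-1],None,fx=4,fy=3.75,interpolation=cv2.INTER_CUBIC))"
```

```text
z [0.885 0.466 0.001] a [ 0.259 -0.489 -0.833] [-0.37  0.42  1.72 -0.65  0.64 -0.39] 15.725
0.24 [-237.8    1.5   -1.8] [ 0.513 -0.171  0.305]
0.12 [-117.8    1.5   -1.8] [ 0.544 -0.23   0.205]
0.05 [-47.8   1.5  -1.8] [ 0.562 -0.264  0.147]
0 [ 2.2  1.5 -1.8] [ 0.575 -0.288  0.105]
redbail [-211.   45.  -63.]
redbail2 [-237.   83.  -39.]
redh [-140.   82.  -38.]
redh2 [-152.  101.  -81.]
chg [ 96. -17. -24.]
bail [-76. -50.   0.]
[[ 0.259 -0.388  0.885]
 [-0.489  0.738  0.466]
 [-0.833 -0.553  0.001]]
[-0.367  0.42   1.718 -0.65   0.644 -0.394] [ 0.5765 -0.2875  0.1078] 15.725 r 0.644 tilt 33.57 F [0.24 0.84 0.28] w 0.0936
```

View pics/s4c.png

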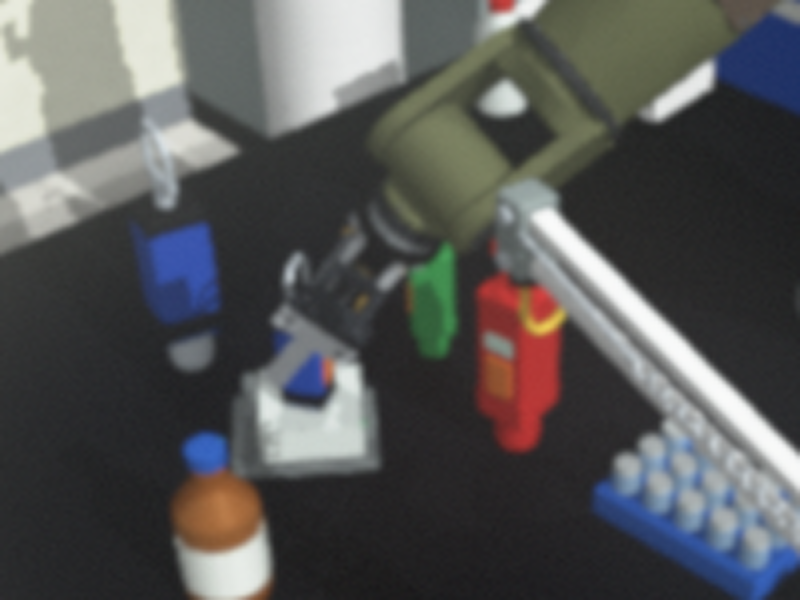

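View pics/w4.png

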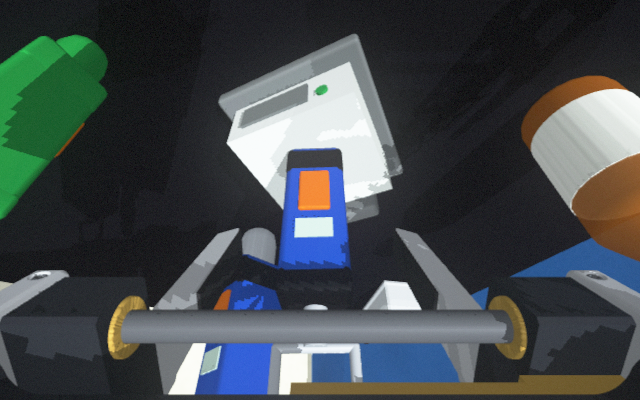

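Call:
servo_tool(
  motion=[0, 0, 0, 0, 0, 0, 0, 0, 0, 0, 0, 0, 0, 0, 0, 0, 0, 0, 0, 0, 0, 0, 0, 0],
  gripper=0,
  force=30,
)

```text
time_s: 16.58
ee_pos: [0.5761, -0.2878, 0.1067]
eef_rot: [-1.57, 0.986, -1.085]
force: [-1.8, -0.5, 1.2]
grip_width: 0.0374
```

```bash
python3 st.py
```

```text
[[ 0.258 -0.388  0.885]
 [-0.488  0.738  0.466]
 [-0.834 -0.552  0.   ]]
[-0.367  0.422  1.719 -0.65   0.644 -0.394] [ 0.5761 -0.2878  0.1067] 16.575 r 0.644 tilt 33.51 F [-1.75 -0.45  1.21] w 0.0374
```

Call:
servo_tool(
  motion=[-8, -6, 0, 0, -25, -17, 0, 0, -50, -33, 0, 0, -83, -55, 0, 0, -116, -77, 0, 0, -150, -99, 0, 0, -184, -122, 0, 0, -217, -144, 0, 0, -242, -160, 0, 0, -250, -166, 0, 0, -250, -166, 0, 0],
)

```text
time_s: 17.95
ee_pos: [0.576, -0.2881, 0.406]
eef_rot: [-1.571, 0.987, -1.086]
force: [0.4, -0.8, -7.3]
grip_width: 0.0358
```

```bash
python3 st.py
python3 - <<'E'
from h import *
snap('wrist','w5')
for n in ('top0','scene0'):
    c=dict(np.load(n+'.npz')); W=cloud(c)
    for az in (50,60,70,80,90):
        d=np.array([np.cos(np.radians(az)),np.sin(np.radians(az))])
        al=W[...,:2]@d; la=W[...,0]*d[1]-W[...,1]*d[0]
        out=[]
        for r0 in np.arange(.3,1.2,.1):
            k=(al>r0)&(al<r0+.1)&(abs(la)<.13); out.append(round(float(np.nanmax(W[...,2][k])),2) if k.any() else None)
        print(n,az,out)
E
```

```text
[[ 0.257 -0.389  0.885]
 [-0.488  0.738  0.466]
 [-0.834 -0.551 -0.   ]]
[-0.368  0.188  1.305 -0.397  1.214 -0.796] [ 0.576  -0.2881  0.406 ] 17.95 r 0.644 tilt 33.44 F [ 0.36 -0.8  -7.32] w 0.0358
top0 50 [0.01, 0.14, 0.14, 0.01, 0.01, 0.01, 0.01, 0.01, None]
top0 60 [0.01, 0.01, 0.16, 0.01, 0.01, 0.01, 0.01, None, None]
top0 70 [0.01, 0.01, 0.21, 0.2, 0.01, 0.01, None, None, None]
top0 80 [0.01, 0.01, 0.21, 0.2, 0.03, None, None, None, -0.74]
top0 90 [0.01, 0.01, 0.21, 0.2, None, None, None, None, -0.74]
scene0 50 [0.01, 0.14, 0.14, 0.01, 0.01, 0.0, None, None, None]
scene0 60 [0.01, 0.01, 0.16, 0.01, 0.01, 0.01, None, None, None]
scene0 70 [0.01, 0.01, 0.21, 0.2, 0.01, 0.01, None, None, None]
scene0 80 [0.01, 0.01, 0.21, 0.2, 0.15, None, None, None, None]
scene0 90 [0.27, 0.27, 0.21, 0.2, 0.01, None, None, None, None]
```

View pics/w5.png

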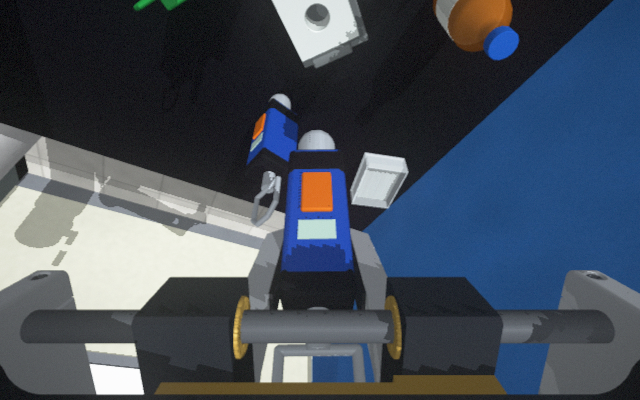

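```bash
cat > off.py <<'E'
from h import *; import sys
o=ctrl.get_obs(); M=R.from_euler('xyz',o['eef_rot']).as_matrix()
for s in sys.argv[1:]: print(s,(M.T@(np.array(eval(s))-o['ee_pos'])*1000).round(0))
E
python3 off.py "[.48,-.2,.5]" "[.40,0,.5]" "[.33,.25,.5]" "[.32,.5,.5]"
```

```text
[.48,-.2,.5] [-147.   50.  -44.]
[.40,0,.5] [-265.  229.  -22.]
[.33,.25,.5] [-404.  441.   33.]
[.32,.5,.5] [-529.  630.  141.]
```

Call:
servo_tool(
  motion=[-20, 7, -6, 0, -55, 19, -16, 0, -95, 33, -28, 0, -145, 52, -42, 0, -175, 95, -38, 0, -205, 140, -33, 0, -235, 185, -27, 0, -265, 229, -22, 0, -296, 272, -10, 0, -323, 314, 0, 0, -350, 356, 11, 0, -377, 398, 22, 0, -404, 441, 33, 0, -430, 480, 55, 0, -455, 518, 77, 0, -480, 556, 99, 0, -503, 590, 118, 0, -520, 616, 133, 0, -529, 630, 141, 0, -529, 630, 141, 0],
  force=60,
)

```text
time_s: 20.5
ee_pos: [0.3204, 0.5024, 0.4973]
eef_rot: [-1.575, 0.984, -1.088]
force: [0.4, 0.3, -7.3]
grip_width: 0.0357
```

```bash
python3 st.py; python3 dirs.py .5 .86 0.05
```

```text
[[ 0.257 -0.39   0.884]
 [-0.491  0.735  0.467]
 [-0.832 -0.554 -0.002]]
[ 1.141  0.679  0.409 -0.647  2.328  0.266] [0.3204 0.5024 0.4973] 20.5 r 0.596 tilt 33.65 F [ 0.4   0.27 -7.27] w 0.0357
tool [-670.  820. 1690.]
az -62.3 tilt 33.6 z-axis [ 0.884  0.467 -0.002] pos az 57.5 [ 1.141  0.679  0.409 -0.647  2.328  0.266] 20.5
```

Call:
servo_tool(
  motion=[-12, 15, 30, 0],
)

```text
time_s: 20.62
ee_pos: [0.3336, 0.5211, 0.4951]
eef_rot: [-1.561, 0.987, -1.074]
force: [0.6, -0.1, -5.4]
grip_width: 0.0355
```

Call:
servo_tool(
  motion=[-670, 820, 1690, 0],
)

```text
time_s: 20.75
ee_pos: [0.3506, 0.5385, 0.4678]
eef_rot: [-1.534, 0.988, -1.039]
force: [0.3, 0.2, -7.5]
grip_width: 0.036
```

Call:
servo_tool(
  motion=[-670, 820, 1690, 0],
)

```text
time_s: 20.88
ee_pos: [0.3651, 0.5535, 0.4474]
eef_rot: [-1.489, 0.995, -0.988]
force: [0.0, -0.0, -7.4]
grip_width: 0.036
```

Call:
servo_tool(
  motion=[-670, 820, 1690, 0],
)

```text
time_s: 21.0
ee_pos: [0.3779, 0.5676, 0.4279]
eef_rot: [-1.448, 0.999, -0.939]
force: [-0.7, -0.2, -6.2]
grip_width: 0.0358
```

```bash
python3 dirs.py .5 .86 0.0
```

```text
tool [-430.  890. 1740.]
az -53.8 tilt 32.7 z-axis [0.862 0.503 0.066] pos az 56.3 [ 1.12   0.872  0.239 -0.64   2.214  0.266] 21.0
```

Call:
servo_tool(
  motion=[-900, 640, 1690, 0],
)

```text
time_s: 21.12
ee_pos: [0.3881, 0.5777, 0.4166]
eef_rot: [-1.404, 1.002, -0.887]
force: [-0.4, -0.1, -6.5]
grip_width: 0.0356
```

Call:
servo_tool(
  motion=[-900, 640, 1690, 0],
)

```text
time_s: 21.25
ee_pos: [0.3967, 0.5872, 0.4087]
eef_rot: [-1.354, 1.005, -0.828]
force: [-0.2, 0.5, -7.3]
grip_width: 0.0355
```

Call:
servo_tool(
  motion=[-900, 640, 1690, 0],
)

```text
time_s: 21.38
ee_pos: [0.404, 0.5966, 0.402]
eef_rot: [-1.304, 1.007, -0.769]
force: [-0.4, 0.3, -6.3]
grip_width: 0.0356
```

Call:
servo_tool(
  motion=[-900, 640, 1690, 0],
)

```text
time_s: 21.5
ee_pos: [0.4101, 0.6061, 0.3971]
eef_rot: [-1.252, 1.007, -0.707]
force: [0.3, 0.1, -6.6]
grip_width: 0.0359
```

```bash
python3 dirs.py .5 .86 0.0;python3 dirs.py .5 .86 0.3; python3 st.py
```

```text
tool [-190.  910. 1770.]
az -40.5 tilt 32.3 z-axis [0.818 0.55  0.168] pos az 55.9 [ 1.118  0.912  0.239 -0.625  2.057  0.292] 21.5
tool [-670.  570. 1790.]
az -40.5 tilt 32.3 z-axis [0.818 0.55  0.168] pos az 55.9 [ 1.118  0.912  0.239 -0.625  2.057  0.292] 21.5
[[ 0.406 -0.406  0.818]
 [-0.348  0.76   0.55 ]
 [-0.845 -0.508  0.168]]
[ 1.118  0.912  0.239 -0.625  2.057  0.292] [0.4101 0.6061 0.3971] 21.5 r 0.732 tilt 32.33 F [ 0.3   0.12 -6.57] w 0.0359
```

Call:
servo_tool(
  motion=[-670, 570, 1790, -4],
)

```text
time_s: 21.62
ee_pos: [0.4211, 0.6147, 0.3909]
eef_rot: [-1.269, 1.005, -0.644]
force: [0.3, -0.1, -7.6]
grip_width: 0.036
```

Call:
servo_tool(
  motion=[-670, 570, 1790, -5],
)

```text
time_s: 21.75
ee_pos: [0.4289, 0.6248, 0.3837]
eef_rot: [-1.307, 1.001, -0.583]
force: [0.3, -0.6, -6.8]
grip_width: 0.0358
```

Call:
servo_tool(
  motion=[-670, 570, 1790, -5],
)

```text
time_s: 21.88
ee_pos: [0.4318, 0.6376, 0.3762]
eef_rot: [-1.342, 0.997, -0.522]
force: [-0.3, 0.6, -7.3]
grip_width: 0.0356
```

Call:
servo_tool(
  motion=[-670, 570, 1790, -5],
)

```text
time_s: 22.0
ee_pos: [0.4299, 0.6526, 0.3684]
eef_rot: [-1.378, 0.991, -0.461]
force: [-0.3, -0.7, -7.1]
grip_width: 0.036
```

```bash
python3 dirs.py .5 .86 0.2; python3 st.py
python3 - <<'E'
from h import *
for n in('top0','scene0'):
    c=dict(np.load(n+'.npz')); W=cloud(c); C=c['color'].astype(int)
    # arm bars: z .38-.5, y .05-.3
    k=(W[...,2]>.36)&(W[...,2]<.5)&(W[...,1]>.06)&(W[...,1]<.28)&(W[...,0]>.55)&(W[...,0]<.72); p=W[k]
    l=cv2.fitLine(p[:,:2].astype(np.float32),cv2.DIST_HUBER,0,.001,.001).ravel(); print(n,len(p),'arm az',np.degrees(np.arctan2(l[1],l[0])),l)
    k=(C[...,0]>130)&(C[...,1]>100)&(C[...,2]<70)&(abs(W[...,0]-.6)<.08)&(abs(W[...,1]-.02)<.06)&(W[...,2]>.3); p=W[k]; print(len(p),p.min(0).round(3),p.max(0).round(3),np.median(p,0).round(3))
    if len(p)>5: l=cv2.fitLine(p[:,:2].astype(np.float32),cv2.DIST_HUBER,0,.001,.001).ravel(); print(np.degrees(np.arctan2(l[1],l[0])),l); print(np.c_[np.argwhere(k)[:,::-1],(p*1000).round()])
    k=(W[...,2]>.425)&(W[...,2]<.47)&(abs(W[...,0]-.61)<.05)&(W[...,1]<.045)&(W[...,1]>-.02); p=W[k]; print('blk',len(p),cv2.minAreaRect((p[:,:2]*1000).astype(np.float32)),np.median(p[:,2]))
E
```

```text
tool [-260.   60. 1980.]
az -26.4 tilt 33.2 z-axis [0.58  0.808 0.105] pos az 56.6 [ 1.132  0.953  0.238 -0.617  1.898 -0.006] 22.0
[[ 0.491 -0.65   0.58 ]
 [-0.244  0.536  0.808]
 [-0.836 -0.538  0.105]]
[ 1.132  0.953  0.238 -0.617  1.898 -0.006] [0.4299 0.6526 0.3684] 22.0 r 0.781 tilt 33.24 F [-0.27 -0.72 -7.13] w 0.036
top0 980 arm az 80.50659 [0.164934   0.9863046  0.6272876  0.14436705]
23 [0.577 0.023 0.326] [0.603 0.031 0.345] [0.593 0.029 0.332]
-10.595892 [ 0.98294854 -0.18388088  0.5913811   0.02819542]
[[301. 189. 603.  29. 333.]
 [302. 189. 602.  26. 335.]
 [303. 189. 602.  23. 335.]
 [301. 190. 602.  29. 326.]
 [302. 190. 600.  26. 332.]
 [303. 190. 601.  24. 330.]
 [301. 191. 598.  29. 330.]
 [302. 191. 598.  26. 331.]
 [301. 192. 595.  29. 330.]
 [302. 192. 595.  26. 331.]
 [301. 193. 593.  29. 329.]
 [302. 193. 593.  26. 331.]
 [301. 194. 590.  29. 331.]
 [302. 194. 590.  26. 331.]
 [300. 195. 587.  31. 334.]
 [301. 195. 587.  29. 334.]
 [302. 195. 587.  26. 331.]
 [300. 196. 583.  31. 339.]
 [301. 196. 583.  29. 339.]
 [300. 197. 580.  31. 343.]
 [301. 197. 579.  2
[... 291 characters left out ...]
0.616 0.032 0.365] [0.613 0.028 0.35 ]
51.902683 [0.616999   0.78696394 0.61314094 0.02805109]
[[321. 178. 612.  28. 365.]
 [321. 179. 612.  28. 361.]
 [320. 180. 615.  26. 359.]
 [321. 180. 615.  30. 361.]
 [320. 181. 615.  27. 355.]
 [321. 181. 612.  27. 354.]
 [320. 182. 613.  25. 350.]
 [321. 182. 611.  27. 351.]
 [320. 183. 614.  26. 349.]
 [321. 183. 616.  32. 353.]
 [320. 184. 613.  25. 344.]
 [321. 184. 614.  29. 347.]
 [322. 184. 609.  28. 343.]
 [321. 185. 614.  30. 344.]
 [321. 186. 614.  30. 340.]
 [321. 187. 610.  26. 333.]
 [323. 188. 607.  30. 330.]]
blk 166 ((615.787841796875, 29.162574768066406), (33.71348190307617, 33.234378814697266), 81.73291778564453) 0.44198469170427124
```

Call:
servo_tool(
  motion=[-260, 60, 1980, -7],
)

```text
time_s: 22.12
ee_pos: [0.4415, 0.6632, 0.359]
eef_rot: [-1.45, 0.983, -0.398]
force: [0.6, -0.3, -7.1]
grip_width: 0.0358
```

Call:
servo_tool(
  motion=[-260, 60, 1980, -7],
)

```text
time_s: 22.25
ee_pos: [0.4491, 0.6758, 0.3477]
eef_rot: [-1.523, 0.974, -0.34]
force: [0.1, 0.3, -6.7]
grip_width: 0.0356
```

Call:
servo_tool(
  motion=[-260, 60, 1980, -6],
)

```text
time_s: 22.38
ee_pos: [0.4491, 0.6922, 0.3351]
eef_rot: [-1.58, 0.964, -0.282]
force: [0.2, -0.4, -7.6]
grip_width: 0.0358
```

```bash
python3 dirs.py .35 .92 0.2; python3 st.py
```

```text
tool [-240. -380. 1950.]
az -16.2 tilt 34.8 z-axis [ 0.271  0.962 -0.005] pos az 57.0 [ 1.136  1.001  0.238 -0.611  1.758 -0.324] 22.375
[[ 0.548 -0.791  0.271]
 [-0.159  0.22   0.962]
 [-0.821 -0.57  -0.005]]
[ 1.136  1.001  0.238 -0.611  1.758 -0.324] [0.4491 0.6922 0.3351] 22.375 r 0.825 tilt 34.77 F [ 0.21 -0.36 -7.57] w 0.0358
```

```bash
cat > hk.py <<'E'
from h import *; import sys
Mg=R.from_euler('xyz',[-1.570,.986,-1.085]).as_matrix(); Tg=np.array([.5761,-.2878,.1067])
Bt=Mg.T@(np.array([.570,-.279,.018+.189])-Tg)   # bail top in tool
zc=Mg.T@np.array([0,0,1.]); xc=Mg.T@(R.from_euler('z',-60,degrees=True).as_matrix()[:,0])
S=np.array([.5945,.0265,.33]); az=np.radians(-9.5); hx=np.array([np.cos(az),np.sin(az),0]); hy=np.array([-hx[1],hx[0],0])
def now():
    o=ctrl.get_obs(); M=R.from_euler('xyz',o['eef_rot']).as_matrix(); return o,M
if __name__=='__main__':
    o,M=now(); B=o['ee_pos']+M@Bt; d=B-S
    print('bail-seat in hook mm',(np.array([d@hx,d@hy,d[2]])*1000).round(1),'crimper tilt deg',np.degrees(np.arccos((M@zc)[2])).round(2),(M@zc).round(3),'t',o['time_s'],'F',o['force'].round(2),'ee',o['ee_pos'].round(4),'v',np.abs(o['joint_vel']).max().round(3))
    for s in sys.argv[1:]:
        t=np.array(eval(s)); w=S+(t[0]*hx+t[1]*hy+t[2]*np.array([0,0,1]))/1000
        print(s,(M.T@(w-B)*1000).round(1))
E
python3 hk.py "[-50,0,20]" "[-110,0,60]"; python3 off.py "[.33,.5,.5]" "[.32,.3,.5]" "[.36,.1,.45]"
```

```text
bail-seat in hook mm [-266.1  633.2  105.1] crimper tilt deg 1.31 [-0.02   0.011  1.   ] t 22.375 F [ 0.21 -0.36 -7.57] ee [0.4491 0.6922 0.3351] v 0.675
[-50,0,20] [ 234.3 -182.6 -605.6]
[-110,0,60] [ 167.5 -156.4 -612.3]
[.33,.5,.5] [-170.  -42. -218.]
[.32,.3,.5] [-144.  -78. -413.]
[.36,.1,.45] [ -49. -125. -595.]
```

Call:
servo_tool(
  motion=[-15, -4, -18, 0, -45, -11, -55, 0, -80, -19, -100, 0, -115, -28, -146, 0, -150, -37, -190, 0, -165, -47, -240, 0, -156, -57, -295, 0, -148, -70, -350, 0, -138, -80, -405, 0, -115, -92, -455, 0, -88, -106, -505, 0, -62, -118, -552, 0, -38, -124, -587, 0, -10, -128, -597, 0, 30, -133, -601, 0, 75, -140, -605, 0, 115, -148, -608, 0, 145, -153, -611, 0, 162, -156, -612, 0, 167, -156, -612, 0],
)

```text
time_s: 24.88
ee_pos: [0.4948, 0.0417, 0.2887]
eef_rot: [-1.579, 0.965, -0.285]
force: [0.3, 0.1, -6.9]
grip_width: 0.0355
```

```bash
python3 hk.py "[-40,0,20]"; python3 st.py
python3 - <<'E'
from h import *
for n in('scene','top','wrist'): snap(n,n[0]+'6')
c=dict(np.load('s6.npz'));cv2.imwrite('pics/s6c.png',cv2.resize(c['color'][110:260,230:400,::-1],None,fx=4,fy=4,interpolation=cv2.INTER_CUBIC))
c=dict(np.load('t6.npz'));cv2.imwrite('pics/t6c.png',cv2.resize(c['color'][140:280,240:400,::-1],None,fx=4,fy=4,interpolation=cv2.INTER_CUBIC))
E
```

```text
bail-seat in hook mm [-113.5   -0.8   58.8] crimper tilt deg 1.21 [-0.018  0.01   1.   ] t 24.875 F [ 0.26  0.09 -6.88] ee [0.4948 0.0417 0.2887] v 0.076
[-40,0,20] [ 73.4 -38.    9.3]
[[ 0.546 -0.791  0.275]
 [-0.16   0.224  0.961]
 [-0.822 -0.569 -0.005]]
[ 0.138 -0.179  1.946 -0.32   0.838 -1.006] [0.4948 0.0417 0.2887] 24.875 r 0.497 tilt 34.68 F [ 0.26  0.09 -6.88] w 0.0355
```

View pics/s6c.png

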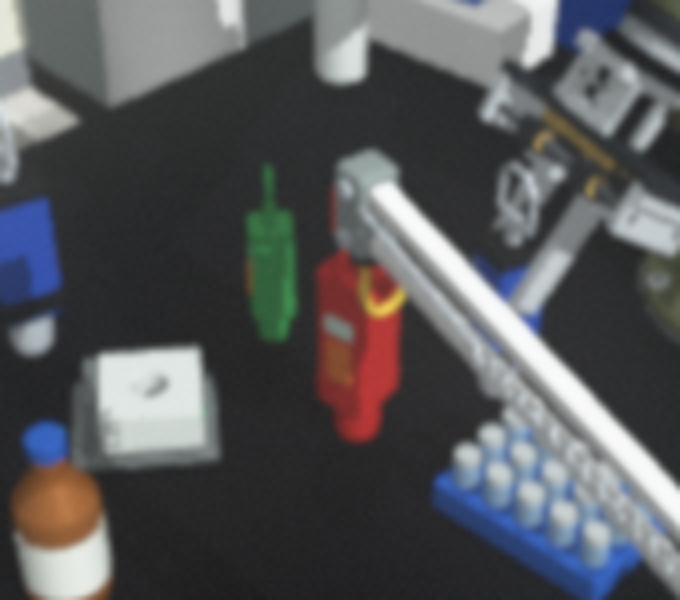

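View pics/t6c.png

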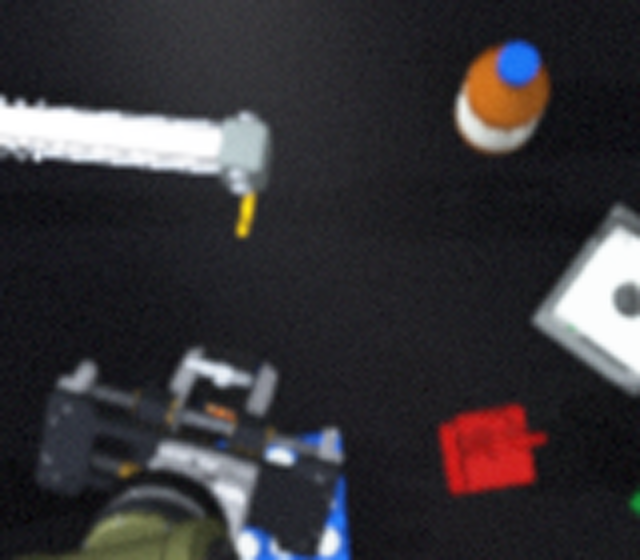

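View pics/w6.png

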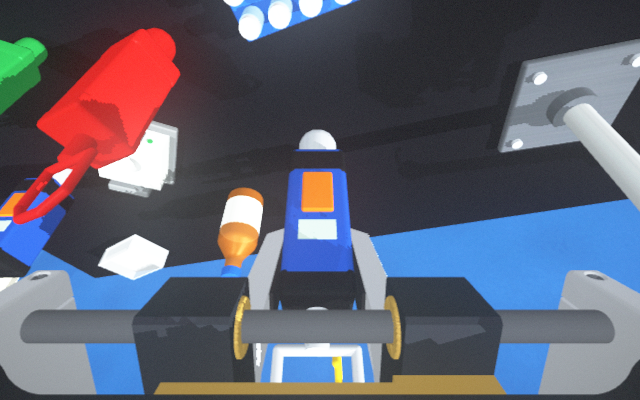

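Run:
```python
from hk import *
o,M=now(); B=o['ee_pos']+M@Bt; print('pred bail top',B.round(4))
yc=np.cross(M@zc,M@xc)
for n in ('s6','t6','w6'):
    c=dict(np.load(n+'.npz')); W=cloud(c)
    cs=[B+M@zc*.0025+sx*yc*.008 for sx in(-1,1)]+[B-M@zc*.034+sx*yc*.018 for sx in (-1,1)]
    print(n,proj(c,cs).round(1).tolist(),'hook seat/tip/shank',proj(c,[S,S-hx*.015+[0,0,.013],S+hx*.016+[0,0,.02]]).round(1).tolist())
    k=(np.linalg.norm(W-(B-[0,0,.012]),axis=-1)<.028); p=W[k]
    if len(p)>5:
        l=cv2.fitLine(p[:,:2].astype(np.float32),cv2.DIST_HUBER,0,.001,.001).ravel(); print(len(p),'mean',p.mean(0).round(4),'az',np.degrees(np.arctan2(l[1],l[0])),p.max(0).round(4),p.min(0).round(4))
    im=cv2.resize(c['color'][:,:,::-1],None,fx=4,fy=4,interpolation=cv2.INTER_CUBIC)
    for q in proj(c,cs): cv2.circle(im,tuple(int(v*4+1.5) for v in q),3,(0,255,0),-1)
    for q in proj(c,[S,S-hx*.015+[0,0,.013],S+hx*.016+[0,0,.02]]): cv2.circle(im,tuple(int(v*4+1.5) for v in q),3,(255,0,255),-1)
    u0,v0={'s6':(300,120),'t6':(260,160),'w6':(240,320)}[n]
    cv2.imwrite(f'pics/{n}o.png',im[v0*4:v0*4+480,u0*4:u0*4+480])
ims=[cv2.imread(f'pics/{n}o.png') for n in('s6','t6','w6')]
h=min(i.shape[0] for i in ims); cv2.imwrite('pics/o6.png',cv2.resize(np.hstack([cv2.resize(i,(400,400)) if i.shape[0]==480 else cv2.resize(i,(int(i.shape[1]*400/480),int(i.shape[0]*400/480)))[:400] for i in ims[:2]]),(800,400)))
```

```text
pred bail top [0.4823 0.045  0.3902]
s6 [[358.7, 150.3], [362.2, 153.2], [355.2, 159.8], [363.0, 166.4]] hook seat/tip/shank [[325.3, 185.4], [330.0, 179.5], [320.4, 181.5]]
68 mean [0.486  0.0463 0.3735] az 73.749016 [0.4946 0.0657 0.3934] [0.462  0.0261 0.3527]
t6 [[296.6, 233.4], [290.1, 231.9], [301.4, 235.3], [287.6, 232.1]] hook seat/tip/shank [[301.9, 192.3], [300.8, 196.9], [302.6, 184.8]]
50 mean [0.4825 0.0426 0.3806] az 74.22349 [0.4897 0.0611 0.3967] [0.4761 0.0244 0.352 ]
w6 [[293.0, 459.1], [335.5, 459.0], [275.2, 354.5], [354.4, 353.6]] hook seat/tip/shank [[332.4, 355.0], [331.4, 369.3], [334.6, 388.0]]
1344 mean [0.4822 0.0452 0.3579] az 74.26113 [0.4902 0.065  0.3674] [0.4757 0.0255 0.3516]
```

View pics/o6.png

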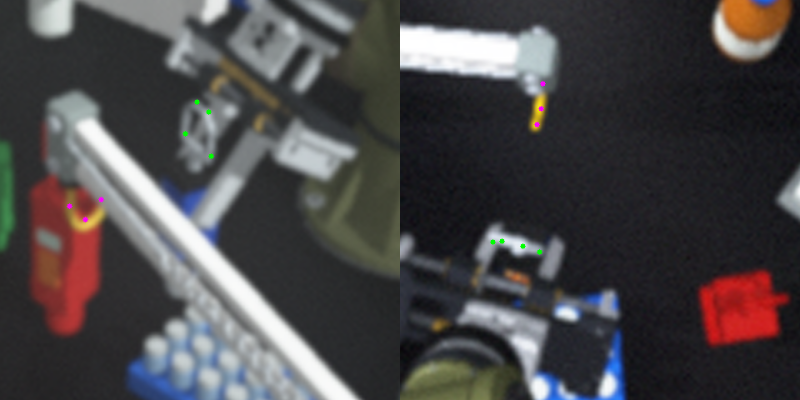

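View pics/w6o.png

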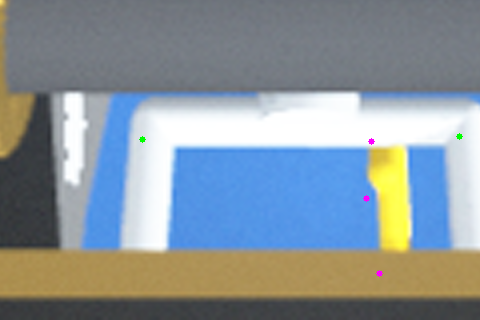

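```bash
sed -i 's/\.5945,.0265,.33/.5945,.028,.33/' hk.py; python3 hk.py "[-45,0,19]"
```

```text
bail-seat in hook mm [-113.4   -1.7   60.2] crimper tilt deg 1.3 [-0.02  0.01  1.  ] t 25.025 F [-0.33 -0.91 -6.25] ee [0.4949 0.0423 0.2902] v 0.01
[-45,0,19] [ 72.5 -32.2   9.5]
```

Call:
servo_tool(
  motion=[8, -4, 1, 0, 22, -10, 3, 0, 40, -18, 5, 0, 58, -26, 7, 0, 68, -30, 9, 0, 72, -32, 9.5, 0, 72, -32, 9.5, 0, 72, -32, 9.5, 0],
)

```text
time_s: 26.02
ee_pos: [0.5626, 0.0329, 0.2493]
eef_rot: [-1.577, 0.963, -0.283]
force: [-0.5, 0.0, -6.9]
grip_width: 0.0356
```

```bash
cat > look.py <<'E'
from hk import *
n=__import__('sys').argv[1]
o,M=now(); B=o['ee_pos']+M@Bt; yc=np.cross(M@zc,M@xc)
out=[]
for cam in ('scene','wrist','top'):
    c=snap(cam,cam[0]+n)
    cs=[B+M@zc*.0025+sx*yc*.008 for sx in(-1,1)]+[B-M@zc*.034+sx*yc*.018 for sx in (-1,1)]
    im=cv2.resize(c['color'][:,:,::-1],None,fx=4,fy=4,interpolation=cv2.INTER_CUBIC)
    for q in proj(c,cs): cv2.circle(im,tuple(int(v*4+1.5) for v in q),2,(0,255,0),-1)
    for q in proj(c,[S,S-hx*.015+[0,0,.013],S+hx*.016+[0,0,.02]]): cv2.circle(im,tuple(int(v*4+1.5) for v in q),2,(255,0,255),-1)
    u0,v0={'scene':(290,130),'wrist':(270,300),'top':(260,150)}[cam]
    out.append(im[v0*4:v0*4+400,u0*4:u0*4+400])
cv2.imwrite(f'pics/L{n}.png',np.hstack(out[:2])); cv2.imwrite(f'pics/T{n}.png',out[2])
E
python3 look.py 7; python3 hk.py "[0,0,19]"
```

```text
bail-seat in hook mm [-45.1   0.1  19.3] crimper tilt deg 1.31 [-0.021  0.01   1.   ] t 26.175 F [ 0.74 -0.54 -7.45] ee [0.5626 0.0328 0.2493] v 0.002
[0,0,19] [ 25.9 -36.6   5. ]
```

View pics/L7.png

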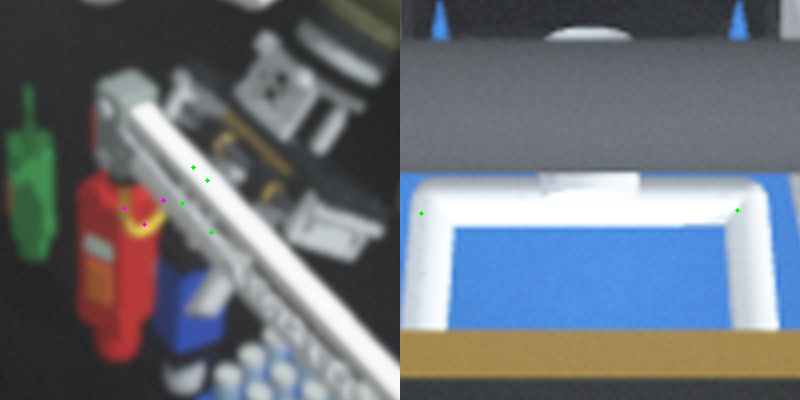

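View pics/T7.png

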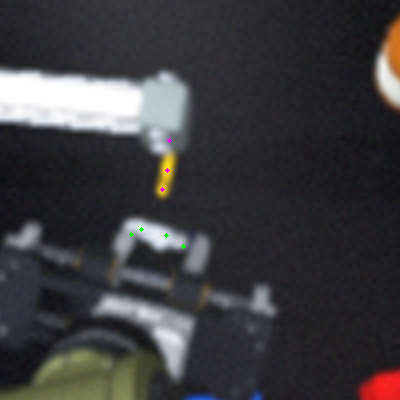

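Call:
servo_tool(
  motion=[3, -4, 0.5, 0, 7, -10, 1.5, 0, 11, -16, 2.2, 0, 14, -20, 2.8, 0, 14, -20, 2.8, 0],
)

```text
time_s: 26.8
ee_pos: [0.5872, 0.0286, 0.2485]
eef_rot: [-1.578, 0.965, -0.284]
force: [-0.3, -0.2, -7.2]
grip_width: 0.0357
```

```bash
python3 hk.py "[0,0,19]"; python3 look.py 8
```

```text
bail-seat in hook mm [-20.1   0.   18.5] crimper tilt deg 1.26 [-0.019  0.01   1.   ] t 26.8 F [-0.28 -0.17 -7.15] ee [0.5872 0.0286 0.2485] v 0.013
[0,0,19] [ 11.  -16.7   2.2]
```

View pics/L8.png

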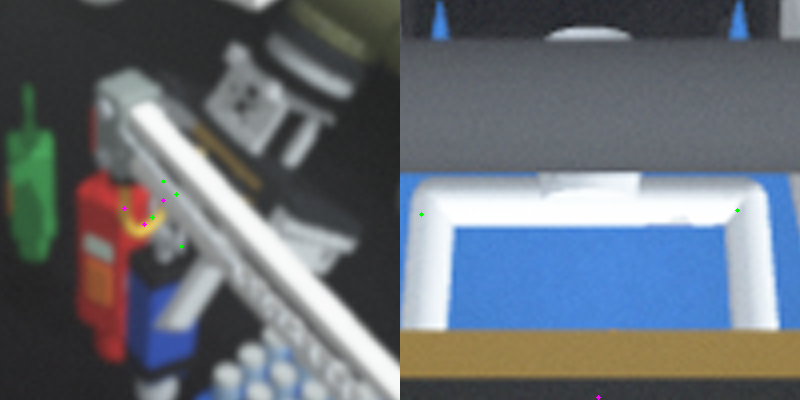

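View pics/T8.png

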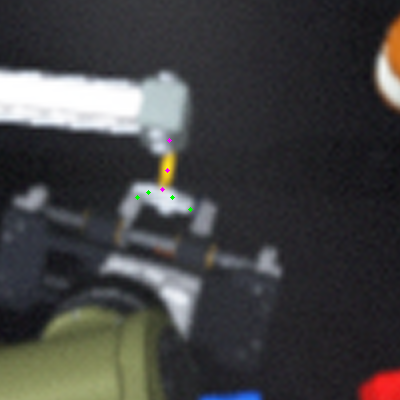

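Call:
servo_tool(
  motion=[2, -3.5, 0.4, 0, 5, -8, 1, 0, 8, -12.5, 1.6, 0, 10, -15, 2, 0, 10, -15, 2, 0],
)

```text
time_s: 27.58
ee_pos: [0.605, 0.0257, 0.2489]
eef_rot: [-1.578, 0.964, -0.284]
force: [-0.2, 0.0, -7.7]
grip_width: 0.0356
```

```bash
python3 hk.py "[-1.5,0,10]" "[-1.5,0,0]"; python3 look.py 9
python3 - <<'E'
from h import *
c=snap('wrist','w9b'); cv2.imwrite('pics/w9c.png',c['color'][:,:,::-1])
f=[]
for i in range(5): f.append(ctrl.get_obs()['force'])
print(np.mean(f,0))
E
```

```text
bail-seat in hook mm [-2.1  0.  19. ] crimper tilt deg 1.27 [-0.02  0.01  1.  ] t 27.575 F [-0.19  0.05 -7.65] ee [0.605  0.0257 0.2489] v 0.009
[-1.5,0,10] [7.7 4.6 0.1]
[-1.5,0,0] [15.9 10.3  0.1]
[ 0.70304986 -0.37655731 -7.02234375]
```

View pics/L9.png

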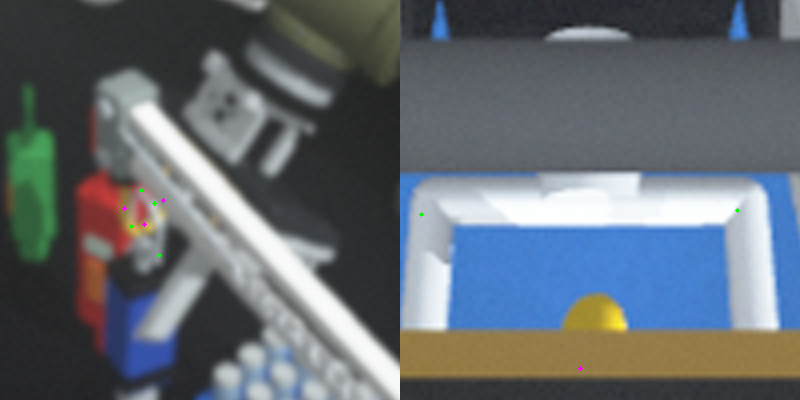

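View pics/T9.png

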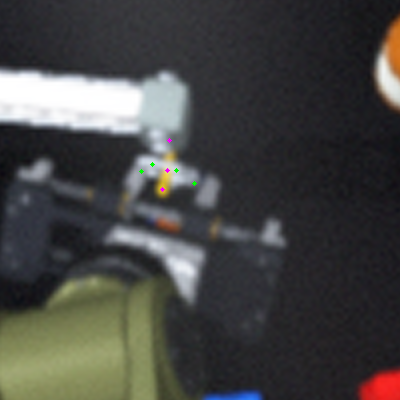

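Call:
servo_tool(
  motion=[1.5, 1, 0, 0, 4, 2.8, 0, 0, 6.5, 4.5, 0, 0, 9, 6.3, 0, 0, 11, 7.6, 0, 0, 13, 9, 0, 0, 14.5, 10, 0, 0, 16, 11.1, 0, 0, 17, 11.8, 0, 0, 18, 12.5, 0, 0],
)

```text
time_s: 29.02
ee_pos: [0.605, 0.0256, 0.2275]
eef_rot: [-1.577, 0.963, -0.283]
force: [-1.8, -0.5, -4.5]
grip_width: 0.0354
```

```bash
python3 hk.py "[-1.5,0,-20]"; python3 look.py 10
```

```text
bail-seat in hook mm [-2.2 -0.1 -2.5] crimper tilt deg 1.32 [-0.021  0.01   1.   ] t 29.025 F [-1.76 -0.45 -4.53] ee [0.605  0.0256 0.2275] v 0.022
[-1.5,0,-20] [14.8  9.5  0.2]
```

View pics/L10.png

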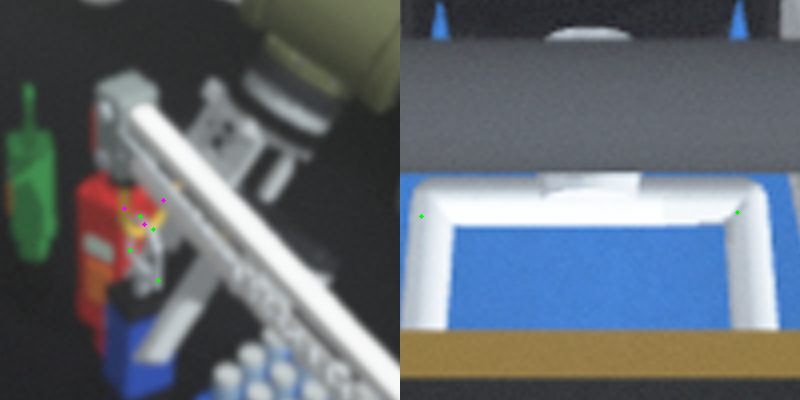

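```bash
python3 hk.py "[-4,0,-42]"
```

```text
bail-seat in hook mm [-2.2 -0.  -2.6] crimper tilt deg 1.3 [-0.02  0.01  1.  ] t 29.175 F [ 0.37 -1.46 -5.29] ee [0.6049 0.0256 0.2274] v 0.003
[-4,0,-42] [31.4 24.  -0. ]
```

Call:
servo_tool(
  motion=[1, 0.8, 0, 0, 2.5, 1.9, 0, 0, 4, 3, 0, 0, 5.7, 4.2, 0, 0, 7.4, 5.5, 0, 0, 9.1, 6.7, 0, 0, 10.8, 8, 0, 0, 12.5, 9.2, 0, 0, 14.2, 10.5, 0, 0, 15.9, 11.7, 0, 0, 17.6, 13, 0, 0, 19.3, 14.2, 0, 0, 21, 15.5, 0, 0, 22.7, 16.7, 0, 0, 24.4, 18, 0, 0, 26.1, 19.2, 0, 0, 27.8, 20.5, 0, 0, 29.5, 21.7, 0, 0, 31, 22.8, 0, 0, 32, 23.5, 0, 0],
)

```text
time_s: 31.68
ee_pos: [0.6038, 0.0258, 0.1874]
eef_rot: [-1.578, 0.964, -0.283]
force: [0.9, -1.3, -3.6]
grip_width: 0.036
```

```bash
python3 hk.py "[-3,0,-80]"; python3 look.py 11
python3 - <<'E'
from h import *
def blk(c):
    W=cloud(c); C=c['color'].astype(int)
    k=(abs(W[...,0]-.61)<.05)&(abs(W[...,1]-.03)<.05)&(W[...,2]>.38); p=W[k]
    zt=np.median(p[p[:,1]<.04][:,2]); q=p[(abs(p[:,2]-zt)<.012)&(p[:,1]<.05)]; return len(q),zt.round(4),q.min(0).round(4),np.median(q,0).round(4)
for n in ('top0','t9','t11','scene0','s9','s11'): print(n,blk(dict(np.load(n+'.npz'))))
E
```

```text
bail-seat in hook mm [ -3.3  -0.  -42.6] crimper tilt deg 1.28 [-0.02  0.01  1.  ] t 31.675 F [ 0.88 -1.29 -3.55] ee [0.6038 0.0258 0.1874] v 0.02
[-3,0,-80] [30.9 21.1  0.2]
top0 (206, np.float64(0.4449), array([0.5909, 0.0093, 0.4331]), array([0.6096, 0.027 , 0.4455]))
t9 (205, np.float64(0.4451), array([0.5909, 0.0094, 0.4338]), array([0.6097, 0.0261, 0.4455]))
t11 (200, np.float64(0.4039), array([0.5892, 0.0057, 0.3922]), array([0.6076, 0.0228, 0.4036]))
scene0 (112, np.float64(0.429), array([0.6034, 0.013 , 0.417 ]), array([0.6257, 0.0372, 0.4327]))
s9 (118, np.float64(0.4297), array([0.6032, 0.0118, 0.4181]), array([0.6251, 0.0374, 0.4347]))
s11 (161, np.float64(0.4008), array([0.5949, 0.0073, 0.3889]), array([0.6176, 0.0286, 0.401 ]))
```

View pics/L11.png

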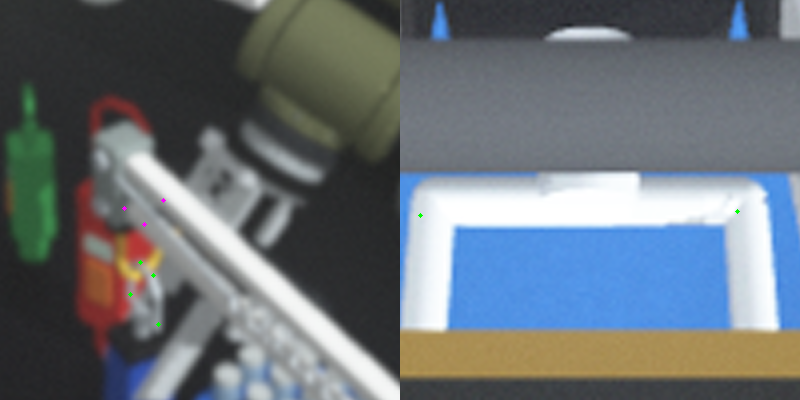

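View pics/T11.png

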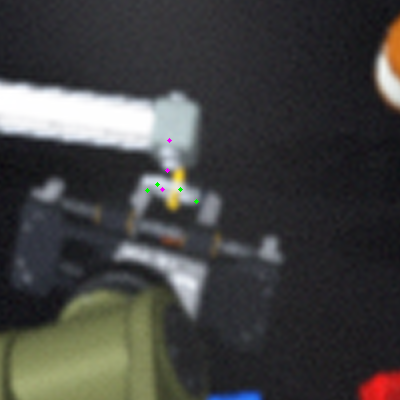

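```bash
python3 hk.py "[-4,-4,-82]" "[-4,-4,-95]"
```

```text
bail-seat in hook mm [ -3.3  -0.  -42.5] crimper tilt deg 1.28 [-0.02  0.01  1.  ] t 31.825 F [-0.23 -1.96 -3.06] ee [0.6038 0.0258 0.1875] v 0.001
[-4,-4,-82] [32.4 22.7 -3.9]
[-4,-4,-95] [43.1 30.1 -3.8]
```

Call:
servo_tool(
  motion=[1, 0.7, -0.4, 0, 2.5, 1.8, -0.8, 0, 4, 2.8, -1.2, 0, 5.7, 4, -1.6, 0, 7.4, 5.2, -2, 0, 9.1, 6.4, -2.4, 0, 10.8, 7.6, -2.8, 0, 12.5, 8.8, -3.2, 0, 14.2, 10, -3.6, 0, 15.9, 11.2, -3.9, 0, 17.6, 12.3, -3.9, 0, 19.3, 13.5, -3.9, 0, 21, 14.7, -3.9, 0, 22.7, 15.9, -3.9, 0, 24.4, 17.1, -3.9, 0, 26.1, 18.3, -3.9, 0, 27.8, 19.5, -3.9, 0, 29.5, 20.6, -3.9, 0, 31.3, 21.9, -3.9, 0, 32.4, 22.7, -3.9, 0],
)

```text
time_s: 34.33
ee_pos: [0.6025, 0.0219, 0.1479]
eef_rot: [-1.578, 0.964, -0.283]
force: [1.2, 3.0, -1.8]
grip_width: 0.0357
```

```bash
cat > blk.py <<'E'
from h import *; import sys
def blk(c):
    W=cloud(c)
    k=(abs(W[...,0]-.61)<.05)&(abs(W[...,1]-.025)<.05)&(W[...,2]>.29); p=W[k]
    zt=np.median(p[p[:,1]<.035][:,2]); q=p[(abs(p[:,2]-zt)<.012)&(p[:,1]<.05)]; return len(q),zt.round(4),q.min(0).round(4),np.median(q,0).round(4)
for n in sys.argv[1:]: print(n,blk(dict(np.load(n+'.npz'))))
E
python3 hk.py ; python3 look.py 12; python3 blk.py t9 t11 t12 s12
```

```text
bail-seat in hook mm [ -4.   -4.1 -82.1] crimper tilt deg 1.28 [-0.02  0.01  1.  ] t 34.325 F [ 1.18  3.   -1.8 ] ee [0.6025 0.0219 0.1479] v 0.023
t9 (36, np.float64(0.4055), array([0.591 , 0.0103, 0.3949]), array([0.5956, 0.0255, 0.4026]))
t11 (200, np.float64(0.4022), array([0.5892, 0.0057, 0.3922]), array([0.6076, 0.0228, 0.4036]))
t12 (188, np.float64(0.364), array([0.5892, 0.0067, 0.352 ]), array([0.607 , 0.0245, 0.364 ]))
s12 (81, np.float64(0.3474), array([0.5904, 0.0075, 0.3359]), array([0.6238, 0.0306, 0.3515]))
```

View pics/L12.png

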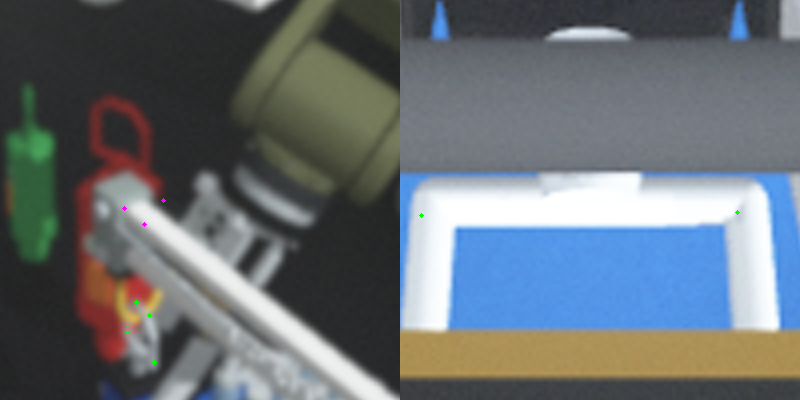

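View pics/T12.png

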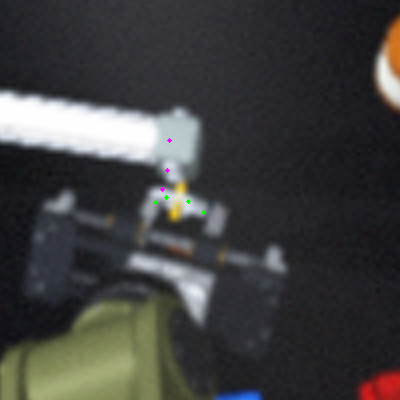

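```bash
python3 hk.py "[-4,-1,-92]" "[-4,2,-112]"
```

```text
bail-seat in hook mm [ -4.   -4.1 -82. ] crimper tilt deg 1.28 [-0.02  0.01  1.  ] t 34.475 F [ 0.77  3.27 -1.85] ee [0.6025 0.022  0.1479] v 0.003
[-4,-1,-92] [8.  6.  3.1]
[-4,2,-112] [24.2 17.7  6.1]
```

Call:
servo_tool(
  motion=[1, 0.7, 0.4, 0, 2.2, 1.6, 1, 0, 3.6, 2.7, 1.5, 0, 5, 3.8, 2, 0, 6.5, 4.9, 2.6, 0, 8, 6, 3.1, 0, 9.5, 7.1, 3.5, 0, 11, 8.2, 3.8, 0, 12.5, 9.3, 4.1, 0, 14, 10.3, 4.4, 0, 15.5, 11.4, 4.6, 0, 17, 12.5, 4.9, 0, 18.5, 13.6, 5.1, 0, 20, 14.7, 5.4, 0, 21.5, 15.7, 5.7, 0, 22.8, 16.7, 5.9, 0, 24, 17.6, 6.1, 0, 24, 17.6, 6.1, 0, 24, 17.6, 6.1, 0],
)

```text
time_s: 36.85
ee_pos: [0.6034, 0.0279, 0.1183]
eef_rot: [-1.578, 0.964, -0.283]
force: [-0.2, -4.1, -1.6]
grip_width: 0.0356
```

```bash
python3 look.py 13; python3 hk.py "[-4,5,-122]"; python3 blk.py t13 s13
python3 - <<'E'
from h import *
f=[]
for i in range(4):
    ctrl.camera('top'); f.append(ctrl.get_obs()['force'])
print(np.mean(f,0),np.std(f,0))
E
```

```text
bail-seat in hook mm [  -4.     1.9 -111.7] crimper tilt deg 1.29 [-0.02  0.01  1.  ] t 37.0 F [-0.13 -2.35  0.2 ] ee [0.6034 0.0279 0.1183] v 0.001
[-4,5,-122] [8.3 6.1 3.1]
t13 (170, np.float64(0.3355), array([0.5879, 0.0076, 0.3236]), array([0.6076, 0.0261, 0.3357]))
s13 (149, np.float64(0.3286), array([0.589 , 0.0108, 0.318 ]), array([0.6192, 0.0308, 0.3333]))
[-0.52188674 -3.66105232 -0.64500817] [0.31306109 0.38688229 0.26732103]
```

View pics/L13.png

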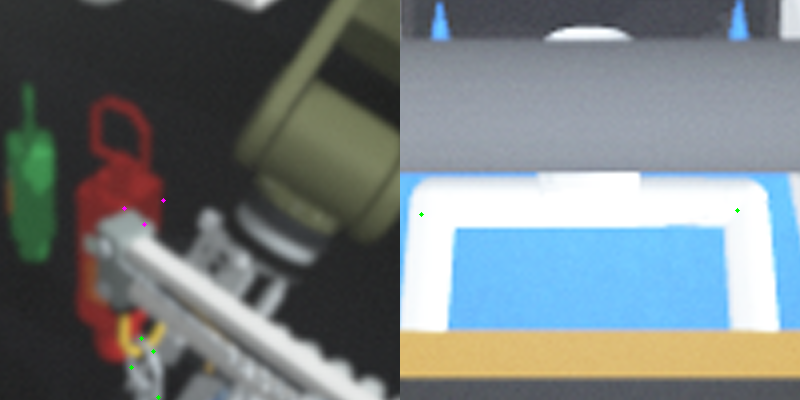

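View pics/T13.png

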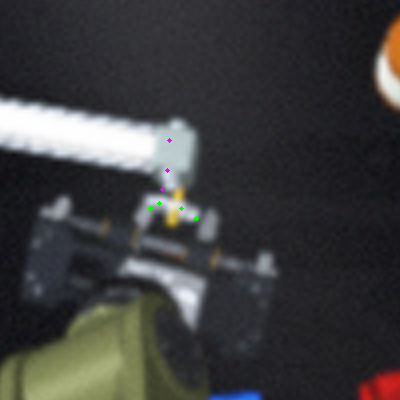

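```bash
python3 hk.py "[-4,0.9,-115]" "[-4,0.4,-115]"
```

```text
bail-seat in hook mm [  -4.1    1.9 -111.7] crimper tilt deg 1.28 [-0.02  0.01  1.  ] t 37.2 F [-0.61 -3.52 -0.24] ee [0.6034 0.0279 0.1182] v 0.001
[-4,0.9,-115] [ 2.8  1.7 -1. ]
[-4,0.4,-115] [ 2.8  1.7 -1.5]
```

Call:
servo_tool(
  motion=[0.7, 0.5, -0.3, 0, 1.4, 0.9, -0.6, 0, 2, 1.3, -0.8, 0, 2.8, 1.7, -1, 0, 2.8, 1.7, -1, 0, 2.8, 1.7, -1, 0],
)

```text
time_s: 37.95
ee_pos: [0.6034, 0.0269, 0.115]
eef_rot: [-1.578, 0.964, -0.283]
force: [1.1, 2.3, -0.2]
grip_width: 0.0358
```

```bash
cat > ff.py <<'E'
from h import *
f=[];m=[]
for i in range(4):
    ctrl.camera('top'); o=ctrl.get_obs(); f.append(o['force']); m.append(o['moment'])
print(o['time_s'],np.mean(f,0).round(2),np.std(f,0).round(2),np.mean(m,0).round(3))
E
python3 ff.py;python3 hk.py
```

```text
38.15 [1.57 2.37 0.2 ] [0.65 0.5  0.25] [0.253 0.024 0.314]
bail-seat in hook mm [  -3.9    0.9 -115. ] crimper tilt deg 1.29 [-0.02  0.01  1.  ] t 38.15 F [0.47 2.   0.4 ] ee [0.6034 0.0269 0.115 ] v 0.003
```

Call:
servo_tool(
  motion=[0.1, -0.1, 0.2, 0, 0.2, -0.2, 0.4, 0, 0.2, -0.2, 0.4, 0, 0.2, -0.2, 0.4, 0],
)

```text
time_s: 38.65
ee_pos: [0.6036, 0.0271, 0.1148]
eef_rot: [-1.578, 0.964, -0.284]
force: [-0.4, -0.6, 0.1]
grip_width: 0.0357
```

```bash
python3 ff.py;python3 hk.py
```

```text
38.85 [-0.47  0.88 -0.36] [0.5  0.23 0.51] [0.162 0.17  0.078]
bail-seat in hook mm [  -3.7    1.3 -115.1] crimper tilt deg 1.27 [-0.02  0.01  1.  ] t 38.85 F [0.01 0.95 0.41] ee [0.6036 0.0272 0.1148] v 0.001
```

```bash
sed -i 's/range(4)/range(12)/' ff.py; python3 ff.py; python3 st.py
```

```text
39.45 [-0.62  0.65 -0.27] [0.33 0.29 0.41] [0.142 0.192 0.031]
[[ 0.547 -0.791  0.274]
 [-0.159  0.223  0.962]
 [-0.821 -0.57  -0.004]]
[ 0.074  0.281  1.905 -0.502  0.427 -0.817] [0.6037 0.0272 0.1149] 39.45 r 0.604 tilt 34.77 F [-1.38  0.94 -0.5 ] w 0.0357
```

Call:
servo_tool(
  motion=[0.8, 0.5, 0.2, 0, 1.6, 1.1, 0.4, 0, 2.4, 1.6, 0.6, 0, 3.2, 2.2, 0.8, 0, 4, 2.8, 0.9, 0, 4, 2.8, 0.9, 0, 4, 2.8, 0.9, 0],
)

```text
time_s: 40.33
ee_pos: [0.6039, 0.028, 0.11]
eef_rot: [-1.578, 0.964, -0.283]
force: [-0.7, -0.5, -0.8]
grip_width: 0.0357
```

```bash
python3 ff.py; python3 hk.py
```

```text
40.925 [-1.07 -0.11  0.3 ] [0.53 0.5  0.35] [ 0.093  0.199 -0.045]
bail-seat in hook mm [  -3.6    2.2 -120. ] crimper tilt deg 1.28 [-0.02  0.01  1.  ] t 40.925 F [-2.11  0.86  0.01] ee [0.6039 0.028  0.11  ] v 0.001
```

Call:
servo_tool(
  motion=[-0.8, -0.3, -0.2, 0, -1.8, -0.8, -0.4, 0, -1.8, -0.8, -0.4, 0, -1.8, -0.8, -0.4, 0],
)

```text
time_s: 41.42
ee_pos: [0.6035, 0.0278, 0.112]
eef_rot: [-1.578, 0.964, -0.283]
force: [0.7, -0.7, 0.4]
grip_width: 0.0358
```

```bash
python3 ff.py; python3 hk.py
```

```text
42.025 [ 0.89 -0.3  -0.15] [0.46 0.48 0.44] [0.11  0.079 0.011]
bail-seat in hook mm [  -4.     1.8 -118. ] crimper tilt deg 1.28 [-0.02  0.01  1.  ] t 42.025 F [ 1.09 -0.59 -0.05] ee [0.6034 0.0278 0.1119] v 0.002
```

Call:
servo_tool(
  motion=[0, 0, 0, 0, 0, 0, 0, 0, 0, 0, 0, 0, 0, 0, 0, 0, 0, 0, 0, 0, 0, 0, 0, 0],
  force=3,
)

```text
time_s: 42.78
ee_pos: [0.6034, 0.0278, 0.1119]
eef_rot: [-1.578, 0.964, -0.283]
force: [-0.9, -1.3, -0.1]
grip_width: 0.0361
```

```bash
python3 ff.py; python3 hk.py; python3 look.py 14; python3 blk.py t14
```

```text
43.375 [-0.01 -0.4  -0.26] [0.62 0.42 0.5 ] [ 0.099  0.162 -0.056]
bail-seat in hook mm [  -4.     1.8 -118. ] crimper tilt deg 1.28 [-0.02  0.01  1.  ] t 43.375 F [-0.48  0.28 -0.41] ee [0.6034 0.0277 0.1119] v 0.002
t14 (170, np.float64(0.3291), array([0.5886, 0.0102, 0.3171]), array([0.6077, 0.0265, 0.3292]))
```

View pics/w14.png

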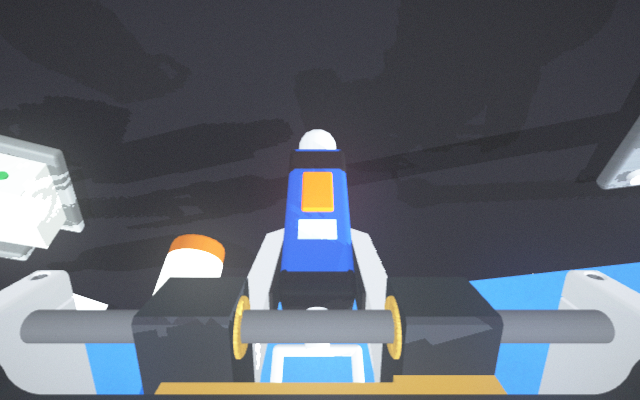

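Call:
servo_tool(
  motion=[0, 0, 0, 0, 0, 0, 0, 0, 0, 0, 0, 0, 0, 0, 0, 0, 0, 0, 0, 0, 0, 0, 0, 0, 0, 0, 0, 0, 0, 0, 0, 0],
  gripper=0.85,
)

```text
time_s: 44.52
ee_pos: [0.6034, 0.0278, 0.1119]
eef_rot: [-1.578, 0.964, -0.283]
force: [0.1, 0.1, 0.1]
grip_width: 0.0795
```

```bash
python3 look.py 15; python3 blk.py t14 t15; python3 st.py
```

```text
t14 (170, np.float64(0.3291), array([0.5886, 0.0102, 0.3171]), array([0.6077, 0.0265, 0.3292]))
t15 (168, np.float64(0.3288), array([0.5888, 0.0102, 0.3172]), array([0.607 , 0.0265, 0.3288]))
[[ 0.547 -0.791  0.274]
 [-0.159  0.223  0.962]
 [-0.821 -0.57  -0.004]]
[ 0.075  0.285  1.907 -0.511  0.421 -0.806] [0.6034 0.0278 0.1119] 44.675 r 0.604 tilt 34.77 F [-0.01  0.3  -0.02] w 0.0797
```

View pics/w15.png

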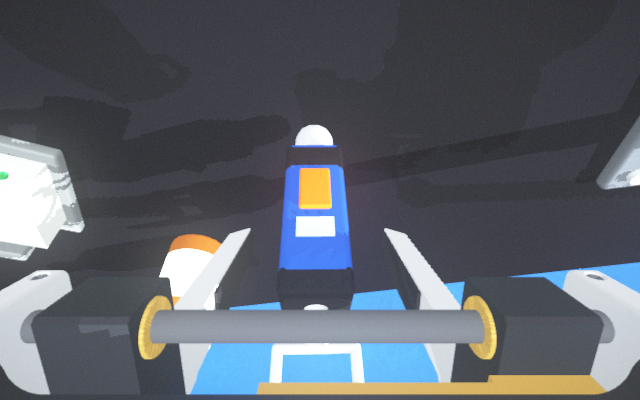

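View pics/L15.png

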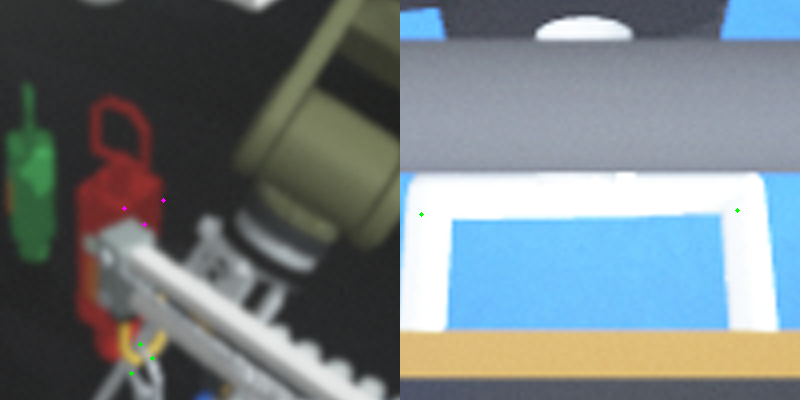

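Call:
servo_tool(
  motion=[-2, 2, 0, 0, -6, 8, 0, 0, -12, 17, 0, 0, -19, 27, 0, 0, -27, 39, 0, 0, -36, 52, 0, 0, -46, 66, 0, 0, -56, 80, 0, 0, -64, 92, 0, 0, -80, 98, 0, 0, -110, 98, 0, 0, -140, 98, 0, 0, -165, 98, 0, 0, -180, 98, 0, 0, -180, 98, 0, 0],
)

```text
time_s: 46.55
ee_pos: [0.4272, 0.0786, 0.2047]
eef_rot: [-1.576, 0.962, -0.281]
force: [-0.1, -0.4, -0.5]
grip_width: 0.0797
```

```bash
python3 look.py 16; python3 blk.py t14 t15 t16; python3 st.py; python3 -c "
from h import *
c=dict(np.load('s16.npz'));cv2.imwrite('pics/s16c.png',cv2.resize(c['color'][110:260,200:400,::-1],None,fx=4,fy=4,interpolation=cv2.INTER_CUBIC))"
```

```text
t14 (170, np.float64(0.3291), array([0.5886, 0.0102, 0.3171]), array([0.6077, 0.0265, 0.3292]))
t15 (168, np.float64(0.3288), array([0.5888, 0.0102, 0.3172]), array([0.607 , 0.0265, 0.3288]))
t16 (168, np.float64(0.3288), array([0.5886, 0.0104, 0.3173]), array([0.6089, 0.0266, 0.3288]))
[[ 0.547 -0.791  0.274]
 [-0.16   0.223  0.962]
 [-0.822 -0.57  -0.004]]
[ 0.29  -0.227  2.19  -0.492  0.713 -0.705] [0.4273 0.0782 0.2033] 46.7 r 0.434 tilt 34.73 F [-0.54 -0.58 -1.24] w 0.0801
```

View pics/w16.png

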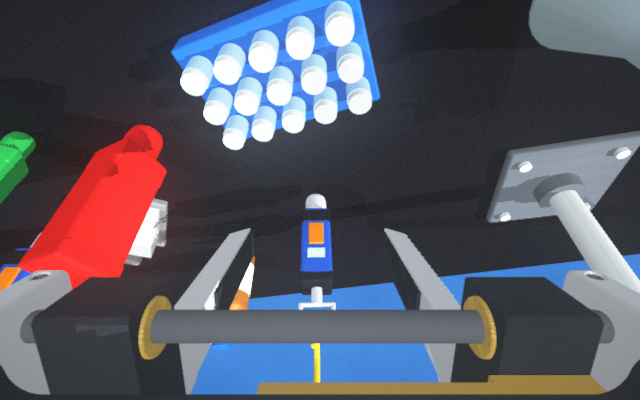

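View pics/s16c.png

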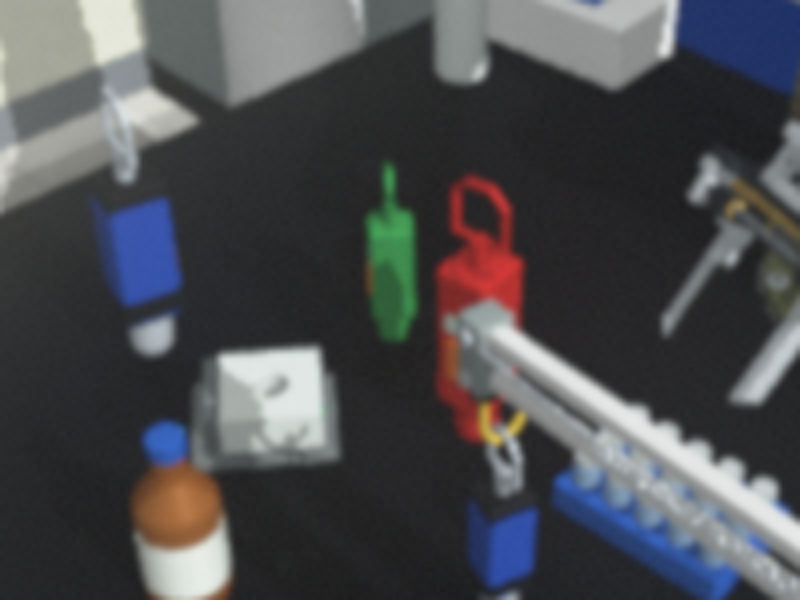

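Call:
servo_tool(
  motion=[0, 0, 0, 0, 0, 0, 0, 0, 0, 0, 0, 0, 0, 0, 0, 0, 0, 0, 0, 0, 0, 0, 0, 0, 0, 0, 0, 0, 0, 0, 0, 0, 0, 0, 0, 0, 0, 0, 0, 0, 0, 0, 0, 0, 0, 0, 0, 0, 0, 0, 0, 0, 0, 0, 0, 0, 0, 0, 0, 0, 0, 0, 0, 0],
)

```text
time_s: 48.7
ee_pos: [0.4274, 0.0783, 0.2039]
eef_rot: [-1.578, 0.964, -0.283]
force: [-0.0, -0.4, -0.2]
grip_width: 0.08
```

```bash
python3 - <<'E'
from h import *
prev=None
for i in range(5):
    c=ctrl.camera('wrist'); C=c['color'].astype(int); W=cloud(c)
    k=(C[...,2]>100)&(C[...,0]<70)&(abs(W[...,0]-.59)<.05)&(abs(W[...,1]-.028)<.05)&(W[...,2]>.03)&(W[...,2]<.2)
    p=W[k]; o=ctrl.get_obs(); lo=p[p[:,2]<.09].mean(0); hi=p[p[:,2]>.12].mean(0)
    print(o['time_s'],k.sum(),p.mean(0).round(4),'axis',((hi-lo)/np.linalg.norm(hi-lo)).round(3))
    for _ in range(3): ctrl.camera('top')
E
python3 look.py 17; python3 blk.py t16 t17
```

```text
48.75 977 [0.5729 0.0348 0.1166] axis [0.006 0.007 1.   ]
48.95 983 [0.573  0.0347 0.1167] axis [0.009 0.004 1.   ]
49.15 981 [0.573  0.0347 0.1167] axis [0.011 0.006 1.   ]
49.35 979 [0.5729 0.0347 0.1168] axis [0.01  0.007 1.   ]
49.55 979 [0.573  0.0347 0.1168] axis [0.013 0.004 1.   ]
t16 (168, np.float64(0.3288), array([0.5886, 0.0104, 0.3173]), array([0.6089, 0.0266, 0.3288]))
t17 (173, np.float64(0.3287), array([0.5887, 0.0104, 0.3167]), array([0.6075, 0.0265, 0.3283]))
```

Everything is still and the crimper hangs upright, so I'm handing in.

```bash
python3 -c "
from station import ctrl
print(ctrl.hand_in())"
```

```text
the job is handed in; nothing more can be done
None
```

The small blue crimper is out of its charging stand and hanging by its bail in the balancer hook. I handed the job in at about 50 s. The hand-in gives no verdict, so what follows is from my own measurements.

**How it went**
- **Tilting the tool:** the move interface only shifts and rolls the tool. I got the tilt, about 34°, by repeatedly commanding poses just out of reach at the arm's limits. That is less than the advised 40–50°, because a steeper tilt would have run the gripper into the red look-alike.
- **Hanging it:** I gripped the crimper by its flat sides and passed the bail over the hook tip. I then eased it down about 118 mm below the unloaded seat height, until the wrist force was within about 0.4 N of zero. The crimper weighs about 7 N.
- **Letting go:** I cut the grip to 3 N, opened the fingers and backed away.

**Last checks**
- **Arm:** the block's height changed by less than 1 mm on release and stayed there.
- **Crimper:** it moved about 0.1 mm over 0.8 s and hangs within about 1° of upright. I estimate its lowest point at about 2 cm above the bench.
- **Gripper:** it stands about 18 cm clear and reads no contact force.
- **Bystanders:** the rack and the brown bottle looked undisturbed in the last pictures. I did not measure them again, and I did not check the flask separately.

**What disagreed or ran close**
- **Yaw:** the crimper stood about 20° off the stand's measured yaw, where the description allows 3°. I went by the crimper, which all three cameras agreed on.
- **Hook alignment:** it was hung with the tool about 7° off the hook's own direction.
- **Joint 6:** it briefly read 2.553 rad against a limit of 2.55 while I was rolling the tool, before the grasp.
- **Wrist force:** one empty-handed stop at a joint limit reached about 92 N, against the 120 N limit.

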